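# Line up the sample jars by size for the microscope

### The arm

A 6-joint arm with a two-finger parallel gripper is mounted at the origin on the work surface. World frame = base frame: x ahead of the robot, y to its left, z up, the work surface at z = 0. Lengths are in m, angles in rad, forces in N, time in s.
With the tool pointing down it reaches from about 0.4 to 0.925 m from the base axis. Payload 3.4 kg.
Tool frame: the origin (TCP) lies midway between the tips of the shut fingers; the grasp point (between the pads) lies 19 mm behind it; y points along the fingers, z is the direction in which the jaws open and shut, and the axes are right-handed (so a half turn about y gives the same grasp; the last joint's range is limited). The gripper opens to 85 mm and grips with 20 to 120 N. Pads are 22 mm wide; open, the fingers measure 114 mm over their backs; the gripper's body (76 mm by 85 mm) begins 54 mm behind the grasp point. The pads swing forward as they close: fully open they stand 13 mm farther back than shut.
Start: joints at [-0.073, 0.307, 1.506, -0, 1.328, -0.073], TCP at [0.575, -0, 0.195] pointing down, gripper open.
Joint ranges: [-3.12, 3.12], [-1.05, 2.28], [0.14, 2.33], [-1.42, 4.57], [0.1, 2.73], [-2.68, 2.68]. Speed limits (rad/s): [2.57, 2.57, 3.14, 3.14, 3.14, 3.14].

### API

Orientations are given as [roll, pitch, yaw] about the fixed x, y, z axes, in that order (R = Rz(yaw) Ry(pitch) Rx(roll)).
In Python, from bench import env gives the robot as it stands. The module is installed in compiled form; this text tells all that it offers.
- The arm moves only by the tool arm_command, never from a script. Its argument "deltas" is a list of rows, each an object of numbers: "claw": the closure, from 0 (fully open) to 1 (shut); "dx", "dy", "dz": the shift along the tool's x, y, z in units of 30 mm (1.0 is 30 mm); "wx", "wy", "wz": the turn, a rotation vector about the tool's x, y, z in units of 8 degrees (1.0 is 8 degrees). A call has 1 to 5 rows; each row is the pose to reach, as a shift and turn from the pose commanded when the call began, along the tool's axes at that moment; what a row does not reach only later rows make up. A row lasts 1/8 s, in which the tool goes at most 62.5 mm and 10.7 degrees, less where a joint would pass 70% of its speed; a pose out of reach is approached as far as the arm can. A call with a gripper value outside its range is refused whole. The fingers move at their own pace and stop on an object; the grip force is fixed at half the most. Time passes only in rows, so rows that repeat a pose let the fingers close. It gives the time, the measured TCP pose, the force and the opening at its end, in the units of the state.
- env.read_state(): the state, without advancing time (a new reading comes with each control period).
- env.snapshot(name): name is "scene" or "side" or "wrist"; returns the picture (384x512x3 uint8, red, green, blue); there is no depth.
- env.calibration(name): a dict with "camera_matrix" (3x3 intrinsics, pixels), "k1" (the pictures are not rectified: a ray, as slopes to the right and down, at radius r is drawn at 1 + k1 r^2 times it, then the intrinsics apply), "R" (3x3) and "t" (3): a world point X has camera coordinates R X + t; the wrist camera has in their place "hand_eye" (4x4, takes a point from camera to tool coordinates, whose origin is the TCP and whose axes are the tool frame's). Camera axes: x right, y down, z forward; pixel columns grow to the right and rows downward; lengths in m; the calibration is good to about 2 mm. A picture is of the moment at which its call begins: read the wrist's pose just before it. calibration takes no time and is no camera call.
- env.sign_off(): hands the job in, once; it reports no verdict.
Trained networks look in the newest picture that a camera, given by its name, has taken for a name from the list of things; names that differ only in an ending like _2 or _b are one class to them, and where a whole thing is asked for, a point or a joint stands for the part that bears it (a point fixed in the world has none). Each returns a list of dicts, best first, with "p" (0 to 1); they miss things now and then, are a little off and sometimes report something else, mostly with a low value. They report only what shows in the picture. A call takes as long as a camera call. They do not tell look-alikes from the thing itself.
- env.find_in(camera, label): "bbox" ([left, top, right, bottom] in pixels, round what is visible of it).
The state is a dict: "t": time; "joint_pos": joint angles; "qvel": joint speeds; "joint_efforts": joint torques, N m; "tool_pos": TCP position; "tcp_rot": TCP orientation; "contact_force": force on the tool from outside, world axes, zero at the start; "moment": the same for the moment, N m; "gripper_width": opening from 0.0 (shut) to 1.0 (fully open).
Only numpy, scipy, OpenCV 4.12 (cv2) and the standard library are available. Lean on these libraries where they do the work, as an engineer would, in place of code of your own. Each camera call takes 0.05 s, during which the arm holds its last target.

### The job

Line up the four red-lidded sample jars by size on the blue tray, one standing upright in the middle of each white disc: the smallest beside the green end block, then each next larger one, with the largest at the grey end. Do not knock or shift the glass beaker that stands among the jars.

Things in the scene. Friction and masses are not known exactly. Their poses are not given: they have to be found in the camera images.
- jar_1_mid (a point): The smallest of four red-lidded jars: upright round white plastic jar with a flat red screw lid and a cream label band, 24 mm in diameter, 42 mm tall overall (the top 14 mm is the lid, 20 mm across). The point is its centre, on its axis 21 mm above its underside; z is its axis, up. Loose, stands on the bench anywhere in the row of glassware in front of the robot, 30 g or so; may be gripped round the body.
- jar_2_mid (a point): The second smallest of four red-lidded jars: upright round white plastic jar with a flat red screw lid and a cream label band, 30 mm in diameter, 50 mm tall overall (the top 14 mm is the lid, 25 mm across). The point is its centre, on its axis 25 mm above its underside; z is its axis, up. Loose, stands on the bench anywhere in the row of glassware in front of the robot, 50 g or so; may be gripped round the body.
- jar_3_mid (a point): The second largest of four red-lidded jars: upright round white plastic jar with a flat red screw lid and a cream label band, 37 mm in diameter, 58 mm tall overall (the top 14 mm is the lid, 31 mm across). The point is its centre, on its axis 29 mm above its underside; z is its axis, up. Loose, stands on the bench anywhere in the row of glassware in front of the robot, 80 g or so; may be gripped round the body.
- jar_4_mid (a point): The largest of four red-lidded jars: upright round white plastic jar with a flat red screw lid and a cream label band, 44 mm in diameter, 66 mm tall overall (the top 14 mm is the lid, 37 mm across). The point is its centre, on its axis 33 mm above its underside; z is its axis, up. Loose, stands on the bench anywhere in the row of glassware in front of the robot, 100 g or so; may be gripped round the body.
- disc_a: White round disc, 72 mm in diameter and 2 mm thick, fixed on the blue tray (an end disc; a, b, c, d follow one another along the row at 85 mm centres). Origin at the centre of its underside, on the tray's top, so a jar stands 2 mm above it. z up, y along the row. The blue tray is a fixed flat strip, 430 x 90 x 6 mm, with no rim.
- disc_b: White round disc, 72 mm in diameter and 2 mm thick, fixed on the blue tray (an inner disc, next to disc_a; a, b, c, d follow one another along the row at 85 mm centres). Origin at the centre of its underside, on the tray's top, so a jar stands 2 mm above it. z up, y along the row. The blue tray is a fixed flat strip, 430 x 90 x 6 mm, with no rim.
- disc_c: White round disc, 72 mm in diameter and 2 mm thick, fixed on the blue tray (an inner disc, next to disc_d; a, b, c, d follow one another along the row at 85 mm centres). Origin at the centre of its underside, on the tray's top, so a jar stands 2 mm above it. z up, y along the row. The blue tray is a fixed flat strip, 430 x 90 x 6 mm, with no rim.
- disc_d: White round disc, 72 mm in diameter and 2 mm thick, fixed on the blue tray (the other end disc; a, b, c, d follow one another along the row at 85 mm centres). Origin at the centre of its underside, on the tray's top, so a jar stands 2 mm above it. z up, y along the row. The blue tray is a fixed flat strip, 430 x 90 x 6 mm, with no rim.
- green_block: Low green block, 70 x 30 mm and 14 mm high, fixed on one end of the blue tray (either end; a like block, but grey, is on the other end), 62.5 mm from the centre of the end disc beside it. Origin at the centre of its underside. It marks the end of the row where the smallest jar goes.
- beaker: Open clear glass beaker, 66 mm across the rim and 78 mm tall, 3 mm wall, loose, standing upright among the jars. Origin at the centre of its underside, z up. Not to be knocked or moved. (A jar 30 mm in diameter and 50 mm tall with a BLUE lid also stands in that row; it is no part of the set and has no place on the tray.)
There are look-alikes about, which are no part of the job. What is shaped like the part that bears jar_1_mid but orange or purple is not meant.

How it is judged:
By the outcome, as a careful person would: the job done as asked, in the order asked, and still so for the second after the job is handed in, with the robot touching nothing.
It also fails if it takes over 90 s, if anything falls off the work surface, if the arm or the gripper's body presses on something with over 40 N, if the wrist force passes 120 N, or if a joint passes its speed limit or range.

## Working session

There is one attempt and no reset: what is moved stays moved. The work goes in short steps, Python scripts to look and compute and a tool call to move; the robot and the scene stay as the last step left them, time stands still between calls to the robot, and variables do not carry over. Pictures are saved under pics/ and viewed, and the job is handed in when it is done.

Besides the shell and the picture viewer there is one more tool, called after "Call:" by a JSON object that holds its "fn" and its "kwargs". arm_command: Moves the arm, as the interface text tells. Its arguments: {"type":"object","properties":{"deltas":{"type":"array"}},"required":["deltas"]}

```bash
mkdir -p pics; python3 - <<'E'
from bench import env
import cv2,numpy as np
s=env.read_state();print({k:np.round(v,4).tolist() for k,v in s.items()})
for n in("scene","side","wrist"):
    im=env.snapshot(n);cv2.imwrite(f"pics/{n}0.png",im[:,:,::-1])
    c=env.calibration(n);print(n,{k:np.round(v,4).tolist() for k,v in c.items()})
    for l in("jar_1_mid","beaker","disc_a","green_block"):
        print(l,[(np.round(d["bbox"]).astype(int).tolist(),round(d["p"],2)) for d in env.find_in(n,l)])
E
```

```text
{'t': 0.0, 'joint_pos': [-0.0735, 0.3076, 1.5077, 0.0, 1.3284, -0.0735], 'qvel': [0.0002, 0.0008, 0.0007, -0.0005, -0.0009, 0.0004], 'joint_efforts': [-0.0024, -45.7557, -25.1919, -0.0004, 0.0133, -0.0], 'tool_pos': [0.5742, 0.0, 0.1936], 'tcp_rot': [-1.5728, 0.0002, -1.5708], 'contact_force': [0.8201, -0.0153, 0.3869], 'moment': [0.0036, 0.05, 0.0487], 'gripper_width': 1.0013}
scene {'camera_matrix': [[476.0527, 0.0, 249.4409], [0.0, 476.0527, 192.3813], [0.0, 0.0, 1.0]], 'k1': 0.0156, 'R': [[-0.6388, 0.7692, 0.0155], [0.6133, 0.5213, -0.5933], [-0.4645, -0.3695, -0.8048]], 't': [0.3407, -0.302, 1.2472]}
jar_1_mid [([223, 138, 230, 158], 0.63), ([187, 196, 227, 227], 0.24)]
beaker [([291, 159, 326, 208], 0.83)]
disc_a [([189, 195, 226, 225], 0.81), ([254, 244, 293, 273], 0.67), ([161, 177, 198, 201], 0.66), ([220, 217, 256, 248], 0.55)]
green_block [([141, 158, 177, 186], 0.63), ([333, 216, 354, 240], 0.29)]
side {'camera_matrix': [[354.4158, 0.0, 256.9207], [0.0, 354.4158, 197.353], [0.0, 0.0, 1.0]], 'k1': -0.0024, 'R': [[0.9983, -0.0538, -0.0243], [-0.0484, -0.5105, -0.8585], [0.0
[... 253 characters left out ...]
], 0.97), ([276, 190, 301, 201], 0.76), ([278, 202, 310, 226], 0.59), ([280, 228, 319, 249], 0.55)]
green_block [([289, 281, 338, 303], 0.94)]
wrist {'camera_matrix': [[264.5226, 0.0, 258.1182], [0.0, 264.5226, 193.6318], [0.0, 0.0, 1.0]], 'k1': -0.0267, 'hand_eye': [[0.0001, 0.9542, 0.2992, -0.0759], [-0.0008, -0.2992, 0.9542, -0.1802], [1.0, -0.0003, 0.0008, -0.0003], [0.0, 0.0, 0.0, 1.0]]}
jar_1_mid [([202, 304, 219, 334], 0.8), ([179, 273, 198, 305], 0.57), ([185, 242, 195, 265], 0.5)]
beaker [([102, 77, 177, 140], 0.92)]
disc_a [([254, 48, 307, 111], 0.91), ([251, 185, 303, 226], 0.72), ([253, 115, 302, 168], 0.63), ([253, 237, 298, 273], 0.6)]
green_block [([248, 281, 293, 302], 0.77)]
```

```bash
python3 - <<'E'
import cv2,numpy as np
a=cv2.imread("pics/scene0.png")[100:320,100:400];cv2.imwrite("pics/sceneA.png",cv2.resize(a,None,fx=2.6,fy=2.6,interpolation=cv2.INTER_CUBIC))
a=cv2.imread("pics/side0.png")[120:360,160:380];cv2.imwrite("pics/sideA.png",cv2.resize(a,None,fx=2.5,fy=2.5,interpolation=cv2.INTER_CUBIC))
a=cv2.imread("pics/wrist0.png");cv2.imwrite("pics/wristA.png",cv2.resize(a,None,fx=1.5,fy=1.5,interpolation=cv2.INTER_CUBIC))
E
```

```text
(no output)
```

View pics/sceneA.png

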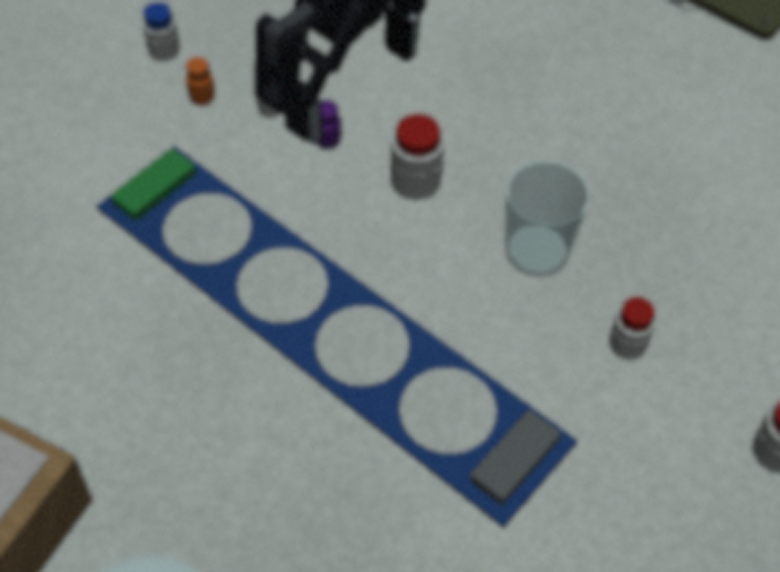

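View pics/sideA.png

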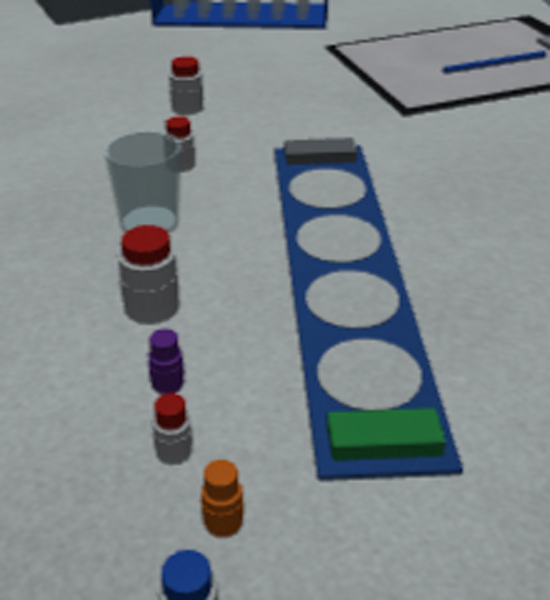

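View pics/wristA.png

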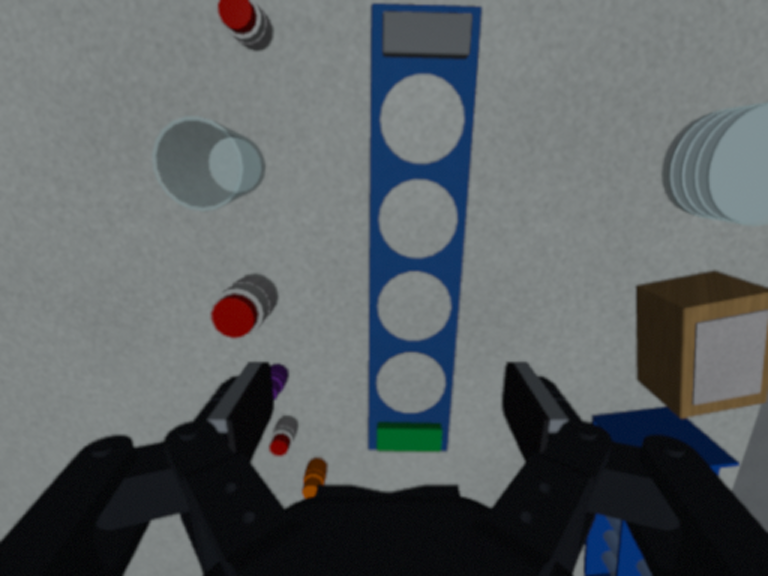

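Wrist view (full-size pixels = crop/1.5): the red lids are at (158,9), (157,210) and (187,296), and the beaker is at (140,108). The purple jar at (185,254) and the orange one at (210,318) are look-alikes. The tray runs nearly along y, with the green end at −y. The side view shows four red lids, plus blue, orange and purple jars. Next I'll segment and triangulate.

```bash
cat > h.py <<'E'
import numpy as np,cv2
from scipy.spatial.transform import Rotation as Ro
from scipy.optimize import least_squares
from bench import env
def cam(n,s=None):
    c=env.calibration(n);K=np.array(c["camera_matrix"]);k1=c["k1"]
    if n=="wrist":
        s=s or env.read_state();T=np.eye(4);T[:3,:3]=Ro.from_euler("xyz",s["tcp_rot"]).as_matrix();T[:3,3]=s["tool_pos"]
        W=np.linalg.inv(T@np.array(c["hand_eye"]));R,t=W[:3,:3],W[:3,3]
    else:R,t=np.array(c["R"]),np.array(c["t"])
    return K,k1,R,t
def proj(C,X):
    K,k1,R,t=C;d=np.asarray(X)@R.T+t;u=d[:,:2]/d[:,2:];r2=(u**2).sum(1,keepdims=True)
    u=u*(1+k1*r2);return u@K[:2,:2].T+K[:2,2]
def ray(C,p):
    K,k1,R,t=C;u=(np.asarray(p,float)-K[:2,2])/K[0,0];v=u.copy()
    for _ in range(10):v=u/(1+k1*(v@v))
    return -R.T@t,R.T@np.append(v,1)
def onz(C,p,z):
    o,d=ray(C,p);return o+d*(z-o[2])/d[2]
def blobs(im,kind,amin=15):
    h=cv2.cvtColor(im,cv2.COLOR_RGB2HSV);H,S,V=h[...,0].astype(int),h[...,1],h[...,2]
    m={"red":((H<6)|(H>170))&(S>150)&(V>50),"green":(H>40)&(H<85)&(S>110)&(V>40)}[kind]
    n,l,st,ce=cv2.connectedComponentsWithStats(m.astype(np.uint8))
    return [(ce[i],st[i,4],st[i,:4]) for i in range(1,n) if st[i,4]>=amin]
a=np.linspace(0,2*np.pi,40,endpoint=False)
def cyl(x,y,z0,z1,r):
    return np.array([[x+r*np.cos(t),y+r*np.sin(t),z] for z in(z0,z1) for t in a])
def hullc(C,P):
    h=cv2.convexHull(proj(C,P).astype(np.float32));M=cv2.moments(h)
    return np.array([M["m10"]/M["m00"],M["m01"]/M["m00"]]),M["m00"]
E
python3 - <<'E'
from h import *
for n in("scene","side","wrist"):
    im=cv2.imread(f"pics/{n}0.png")[:,:,::-1];C=cam(n)
    for k in("red","green"):
        for c,ar,st in blobs(im,k):
            print(n,k,c.round(1),ar,st,onz(C,c,.05 if k=="red" else .02).round(3))
    for d in env.find_in(n,"disc_a")[:4]:
        b=d["bbox"];print(n,"disc",np.round(b),onz(C,[(b[0]+b[2])/2,(b[1]+b[3])/2],.008).round(3))
    for d in env.find_in(n,"beaker")[:1]:
        b=d["bbox"];print(n,"beaker",np.round(b),onz(C,[(b[0]+b[2])/2,(b[1]+b[3])/2],.039).round(3))
E
```

```text
scene red [260.3 151.2] 163 [253 145  15  14] [ 0.439 -0.049  0.05 ]
scene red [344.8 220.2] 94 [340 215  11  11] [0.47  0.186 0.05 ]
scene red [405.8 260.2] 176 [399 253  15  15] [0.472 0.319 0.05 ]
scene green [158.9 170.4] 382 [143 158  32  26] [ 0.602 -0.197  0.02 ]
scene green [ 11.3 186. ] 109 [  5 181  13  12] [ 0.829 -0.399  0.02 ]
scene green [ 51.6 211.5] 109 [ 46 206  12  12] [ 0.815 -0.283  0.02 ]
scene green [ 22.2 216.7] 122 [ 16 211  13  13] [ 0.859 -0.316  0.02 ]
scene disc [189. 195. 226. 225.] [ 0.605 -0.053  0.008]
scene disc [254. 244. 293. 273.] [0.606 0.12  0.008]
scene disc [161. 177. 198. 201.] [ 0.603 -0.135  0.008]
scene disc [220. 217. 256. 248.] [0.605 0.029 0.008]
scene beaker [291. 159. 326. 208.] [0.435 0.077 0.039]
side red [233.6 146. ] 64 [229 143  10   7] [0.473 0.319 0.05 ]
side red [231.1 170.2] 58 [227 167   9   8] [0.467 0.169 0.05 ]
side red [217.9 217.3] 235 [209 210  19  15] [ 0.444 -0.032  0.05 ]
side red [227.9 283.8] 138 [222 277  12  14] [ 0.466 -0.21   0.05 ]
side green [229.4  98.2] 25 [227  96   6   6] [0.452 0.922 0.02 ]
side green [4
[... 242 characters left out ...]
c [278. 202. 310. 226.] [0.6   0.03  0.008]
side disc [280. 228. 319. 249.] [ 0.598 -0.056  0.008]
side beaker [201. 172. 232. 213.] [0.435 0.084 0.039]
wrist red [157.1   8.5] 373 [146   0  23  20] [0.467 0.182 0.05 ]
wrist red [155.9 210.3] 628 [142 197  29  28] [ 0.44  -0.049  0.05 ]
wrist red [186.1 296.2] 128 [180 290  13  13] [ 0.469 -0.185  0.05 ]
wrist green [272.2 291.1] 798 [251 282  44  19] [ 0.597 -0.198  0.02 ]
wrist disc [254.  48. 307. 111.] [0.604 0.114 0.008]
wrist disc [251. 185. 303. 226.] [ 0.602 -0.058  0.008]
wrist disc [253. 115. 302. 168.] [0.602 0.036 0.008]
wrist disc [253. 237. 298. 273.] [ 0.603 -0.14   0.008]
wrist beaker [102.  77. 177. 140.] [0.431 0.079 0.039]
```

```bash
cat >> h.py <<'E'
def discblobs(im,C):
    # white blobs inside blue tray
    h=cv2.cvtColor(im,cv2.COLOR_RGB2HSV)
    blue=((h[...,0]>100)&(h[...,0]<125)&(h[...,1]>130)&(h[...,2]>40)).astype(np.uint8)
    cs,hi=cv2.findContours(blue,cv2.RETR_CCOMP,cv2.CHAIN_APPROX_NONE);out=[]
    for i,c in enumerate(cs):
        if hi[0][i][3]>=0 and cv2.contourArea(c)>250:
            M=cv2.moments(c);p=np.array([M["m10"]/M["m00"],M["m01"]/M["m00"]]);out.append((p,cv2.contourArea(c)))
    return out
E
python3 - <<'E'
from h import *
N=("scene","side","wrist");Cs={n:cam(n) for n in N};ims={n:cv2.imread(f"pics/{n}0.png")[:,:,::-1] for n in N}
B={n:blobs(ims[n],"red") for n in N}
for nm,idx in {"A":dict(scene=0,side=2,wrist=1),"B":dict(scene=1,side=1,wrist=0),"C":dict(scene=2,side=0),"D":dict(side=3,wrist=2)}.items():
  for sub in [idx]:
    def f(p):
        o=[]
        for n,i in sub.items():
            if nm=="B" and n=="wrist":continue
            c,ar=hullc(Cs[n],cyl(p[0],p[1],p[2]-.014,p[2],p[3]))
            o+=list(c-B[n][i][0]);o.append((np.sqrt(ar)-np.sqrt(B[n][i][1]))*.5)
        return o
    r=least_squares(f,[.45,.0,.05,.015],x_scale=.01);print(nm,r.x.round(4),np.round(r.fun,1))
for n in N:
    for p,ar in discblobs(ims[n],Cs[n]):print(n,p.round(1),ar,onz(Cs[n],p,.008).round(4))
E
```

```text
A [ 0.4448 -0.0451  0.0663  0.016 ] [-0.1 -0.2  0.7 -0.2 -0.  -0.   0.2 -0.2 -0.3]
B [ 0.4658  0.1843  0.0497 -0.0089] [-0.1  0.1 -0.  -0.3 -0.1 -0.1]
C [ 0.4724  0.3187  0.0574 -0.0118] [-0.1  0.1 -0.  -0.2 -0.1 -0. ]
D [ 0.4644 -0.1957  0.0428  0.008 ] [-0.1  0.  -0.2  0.1 -0.   0.2]
scene [ 21.6 218.4] 259.5 [ 0.8607 -0.3238  0.008 ]
scene [ 51.1 213.7] 278.0 [ 0.8161 -0.2885  0.008 ]
scene [271.9 257.4] 1155.0 [0.6057 0.1161 0.008 ]
side [498.2 322.2] 332.5 [ 0.8501 -0.2744  0.008 ]
side [480.5 303.2] 292.0 [ 0.8459 -0.2386  0.008 ]
side [310.5 280.7] 1975.5 [ 0.5989 -0.1711  0.008 ]
side [300.5 239.2] 762.0 [ 0.6003 -0.0587  0.008 ]
side [295.  214.9] 574.0 [0.6019 0.0255 0.008 ]
side [290.6 194.8] 450.5 [0.6041 0.1105 0.008 ]
wrist [273.6 254.6] 1624.0 [ 0.5992 -0.1394  0.008 ]
wrist [275.8 203.6] 1945.0 [ 0.6009 -0.0545  0.008 ]
wrist [278.2 145.3] 2350.0 [0.6026 0.0306 0.008 ]
wrist [281.1  78.8] 2850.0 [0.6045 0.1154 0.008 ]
wrist [284.   22.3] 1873.0 [0.6065 0.1798 0.008 ]
```

```bash
python3 - <<'E'
from h import *
C=cam("side")
for n,p in dict(purple=(226.4,274),orange=(249,331),blue=(234.5,372)).items():print(n,onz(C,p,0).round(3))
C=cam("wrist")
for n,p in dict(purple=(184,245),orange=(211,308)).items():print(n,onz(C,p,0.0).round(3))
im=cv2.imread("pics/side0.png")[240:345,190:290];cv2.imwrite("pics/cropD.png",cv2.resize(im,None,fx=5,fy=5,interpolation=cv2.INTER_CUBIC))
E
```

```text
purple [ 0.459 -0.135  0.   ]
orange [ 0.494 -0.257  0.   ]
blue [ 0.473 -0.319  0.   ]
purple [ 0.457 -0.127  0.   ]
orange [ 0.493 -0.249  0.   ]
```

View pics/cropD.png

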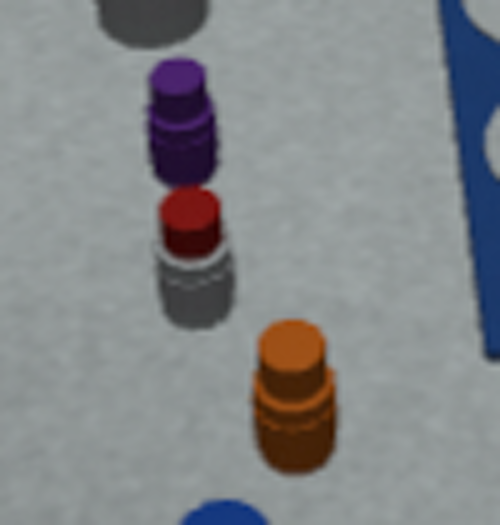

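Call:
{"fn": "arm_command", "kwargs": {"deltas": [{"claw": 0.3, "dx": 6.5, "dy": 2.0, "dz": -3.67}, {"claw": 0.3, "dx": 6.5, "dy": 2.0, "dz": -3.67}, {"claw": 0.3, "dx": 6.5, "dy": 2.0, "dz": -3.67}, {"claw": 0.3, "dx": 6.5, "dy": 2.0, "dz": -3.67}, {"claw": 0.3, "dx": 6.5, "dy": 2.0, "dz": -3.67}]}}

```text
invalid input
```

The crop shows jar D with a red lid and white body at side pixel (228,290). The purple jar is at (226,264) and the orange at (249,320), so D is jar_1. The move call was refused, so I'll try it with all keys present.

Call:
{"fn": "arm_command", "kwargs": {"deltas": [{"claw": 0.3, "dx": 1.0, "dy": 0.3, "dz": -0.6, "wx": 0, "wy": 0, "wz": 0}]}}

```text
t: 1.18
tool_pos: [0.5589, -0.0291, 0.1861]
tcp_rot: [-1.568, 0.0, -1.568]
contact_force: [-0.2, -0.0, 0.5]
gripper_width: 0.812
```

Call:
{"fn": "arm_command", "kwargs": {"deltas": [{"claw": 0.3, "dx": 2.0, "dy": 0.6, "dz": -1.15, "wx": 0, "wy": 0, "wz": 0}, {"claw": 0.3, "dx": 4.0, "dy": 1.2, "dz": -2.3, "wx": 0, "wy": 0, "wz": 0}, {"claw": 0.3, "dx": 5.4, "dy": 1.7, "dz": -3.05, "wx": 0, "wy": 0, "wz": 0}, {"claw": 0.3, "dx": 5.4, "dy": 1.7, "dz": -3.05, "wx": 0, "wy": 0, "wz": 0}]}}

```text
t: 1.68
tool_pos: [0.4625, -0.1945, 0.1333]
tcp_rot: [-1.574, 0.0, -1.576]
contact_force: [0.0, 0.0, 0.6]
gripper_width: 0.697
```

```bash
cat > look.py <<'E'
import sys
from h import *
nm=sys.argv[1]
s=env.read_state();im=env.snapshot("wrist");C=cam("wrist",s)
print(np.round(s["tool_pos"],4),np.round(s["tcp_rot"],4),"w",round(s["gripper_width"],3),"F",np.round(s["contact_force"],1),"t",s["t"])
cv2.imwrite(f"pics/{nm}.png",cv2.resize(im,None,fx=1.5,fy=1.5)[:,:,::-1])
for c,ar,st in blobs(im,"red",40):
    for h,rl in((.042,.01),(.05,.0125),(.058,.0155),(.066,.0185)):
        f=lambda p:hullc(C,cyl(p[0],p[1],h-.014,h,rl))[0]-c
        r=least_squares(f,onz(C,c,h)[:2],x_scale=.01)
        a2=hullc(C,cyl(r.x[0],r.x[1],h-.014,h,rl))[1]
        if .75<a2/ar<1.33: print("red",c.round(0),"h",h,r.x.round(4),"area ratio",round(a2/ar,2))
for p,ar in discblobs(im,C):print("disc",p.round(0),ar,onz(C,p,.008).round(4))
E
python3 look.py w1
```

```text
[ 0.4625 -0.1945  0.1333] [-1.5740e+00  4.0000e-04 -1.5758e+00] w 0.697 F [0.  0.  0.6] t 1.675
red [236.  20.] h 0.058 [ 0.4439 -0.0431] area ratio 0.84
red [236.  20.] h 0.066 [ 0.4445 -0.0457] area ratio 1.24
disc [379. 130.] 3442.0 [ 0.599  -0.1393  0.008 ]
disc [390.  47.] 4310.0 [ 0.6007 -0.0543  0.008 ]
```

View pics/w1.png

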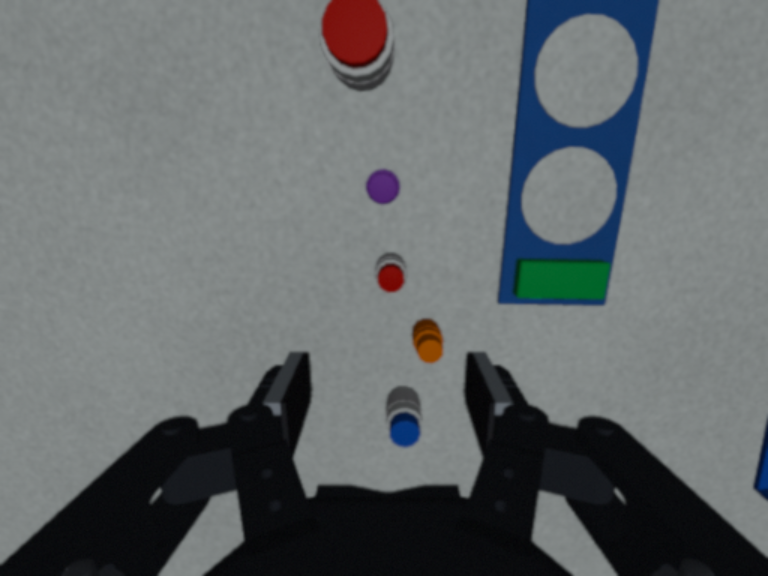

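```bash
sed -i 's/if .75<a2\/ar<1.33/if .7<a2\/ar<1.5/' look.py; python3 look.py w1b; python3 -c "
import cv2;im=cv2.imread('pics/w1b.png')[240:390,330:480];cv2.imwrite('pics/c.png',cv2.resize(im,None,fx=4,fy=4))
from h import *
print(blobs(cv2.imread('pics/w1b.png')[:,:,::-1],'red'))"
```

```text
[ 0.4638 -0.1937  0.1338] [-1.5725e+00  5.0000e-04 -1.5748e+00] w 0.699 F [-0.7  0.2  0.6] t 1.725
red [235.  21.] h 0.058 [ 0.4439 -0.0428] area ratio 0.82
red [235.  21.] h 0.066 [ 0.4446 -0.0453] area ratio 1.22
red [259. 186.] h 0.042 [ 0.4642 -0.1959] area ratio 1.34
disc [377. 131.] 3417.5 [ 0.599  -0.1393  0.008 ]
disc [389.  48.] 4291.0 [ 0.6008 -0.0543  0.008 ]
[(array([352.41973573,  31.420298  ]), np.int32(3557), array([321,   0,  63,  68], dtype=int32)), (array([388.46317829, 278.68992248]), np.int32(516), array([377, 266,  24,  26], dtype=int32))]
```

View pics/c.png

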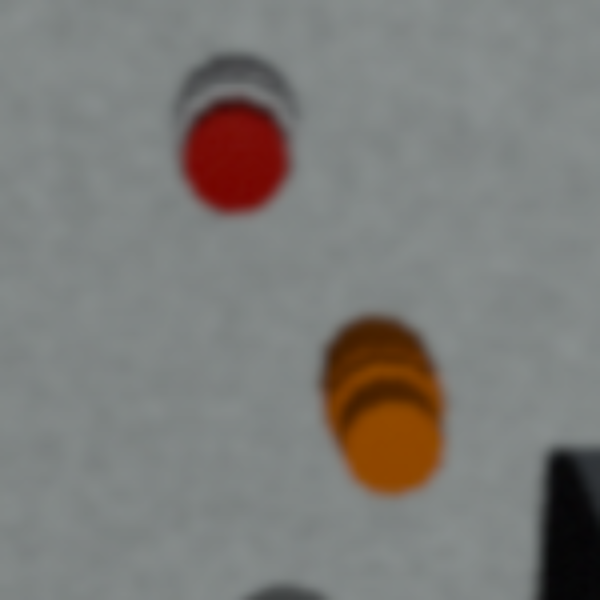

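Call:
{"fn": "arm_command", "kwargs": {"deltas": [{"claw": 0.3, "dx": 0.07, "dy": 1.8, "dz": 0, "wx": 0, "wy": 0, "wz": 0}, {"claw": 0.3, "dx": 0.07, "dy": 3.2, "dz": 0, "wx": 0, "wy": 0, "wz": 0}, {"claw": 0.3, "dx": 0.07, "dy": 4.2, "dz": 0, "wx": 0, "wy": 0, "wz": 0}, {"claw": 0.3, "dx": 0.07, "dy": 4.2, "dz": 0, "wx": 0, "wy": 0, "wz": 0}]}}

```text
t: 2.28
tool_pos: [0.465, -0.192, 0.007]
tcp_rot: [-1.574, 0.002, -1.569]
contact_force: [0.5, 0.2, 0.2]
gripper_width: 0.698
```

Call:
{"fn": "arm_command", "kwargs": {"deltas": [{"claw": 1, "dx": 0, "dy": 0, "dz": 0, "wx": 0, "wy": 0, "wz": 0}, {"claw": 1, "dx": 0, "dy": 0, "dz": 0, "wx": 0, "wy": 0, "wz": 0}, {"claw": 1, "dx": 0, "dy": 0, "dz": 0, "wx": 0, "wy": 0, "wz": 0}, {"claw": 1, "dx": 0, "dy": 0, "dz": 0, "wx": 0, "wy": 0, "wz": 0}]}}

```text
t: 2.78
tool_pos: [0.4659, -0.1944, 0.0092]
tcp_rot: [-1.57, -0.001, -1.571]
contact_force: [-0.6, -1.0, 0.4]
gripper_width: 0.002
```

```bash
python3 look.py w2; python3 - <<'E'
from bench import env
import cv2
for n in("side","scene"):
    im=env.snapshot(n)[:,:,::-1];a=im[180:360,160:360] if n=="side" else im[60:260,140:440];cv2.imwrite(f"pics/{n}2.png",cv2.resize(a,None,fx=2.6,fy=2.6))
E
```

```text
[ 0.4659 -0.1944  0.0092] [-1.5695e+00 -7.0000e-04 -1.5709e+00] w 0.002 F [-0.6 -1.   0.4] t 2.775
disc [451. 143.] 8706.0 [ 0.5987 -0.1386  0.008 ]
```

View pics/w2.png

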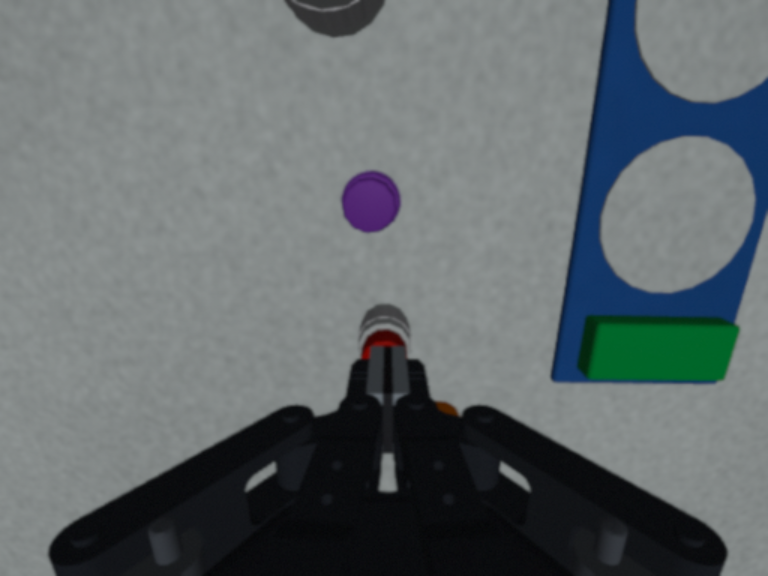

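View pics/side2.png

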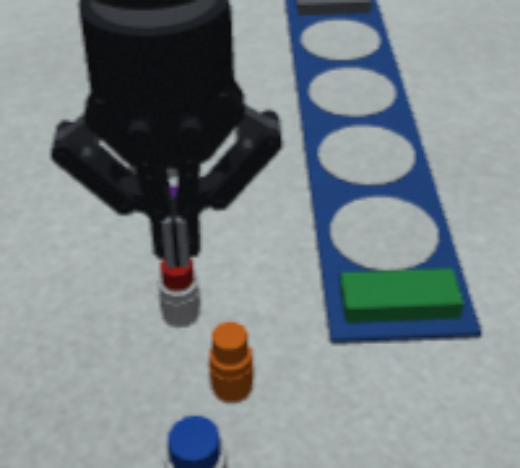

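```bash
python3 - <<'E'
from h import *
C=cam("side");W=cam("wrist");S=cam("scene")
print("jar base front edge side",onz(C,(229,305),0).round(4))
print("lid rays side: z .042",onz(C,(227.9,283.8),.035).round(4))
s=env.read_state();print(s["tool_pos"])
print("TCP in side",proj(C,[s["tool_pos"]]),"wrist*1.5",proj(W,[s["tool_pos"]])*1.5, "scene",proj(S,[s["tool_pos"]]))
b=np.array(s["tool_pos"])
for n in("side","scene"):
    im=env.snapshot(n);C=cam(n);p=proj(C,[b])[0]
    x,y=p.astype(int);cv2.circle(im,(x,y),2,(0,255,0),1)
    for q in proj(C,cyl(.4642,-.1958,0,.042,.012)):cv2.circle(im,tuple(q.astype(int)),0,(255,255,0),-1)
    cv2.imwrite(f"pics/{n}3.png",cv2.resize(im[y-80:y+50,x-70:x+70],None,fx=4,fy=4)[:,:,::-1])
E
```

```text
jar base front edge side [ 0.4641 -0.2056  0.    ]
lid rays side: z .042 [ 0.4645 -0.195   0.035 ]
[ 0.46554794 -0.19425358  0.00875392]
TCP in side [[229.66076745 295.5484821 ]] wrist*1.5 [[387.5566797  328.10614912]] scene [[203.38395258 138.93732707]]
```

View pics/side3.png

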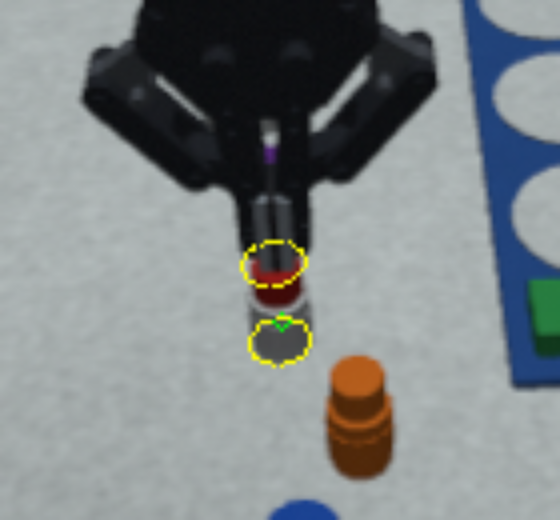

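View pics/scene3.png

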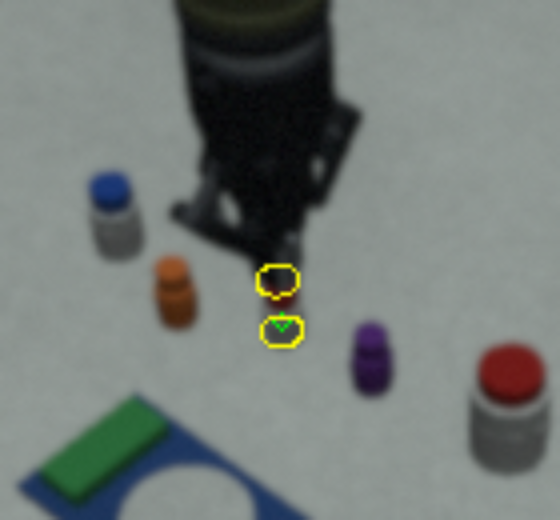

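The fingers shut on air. The jar hasn't moved, and the fingertips sit just above the lid even though the state reports TCP z≈9 mm. I'll raise the arm clear and measure the true tip position in two views.

Call:
{"fn": "arm_command", "kwargs": {"deltas": [{"claw": 1, "dx": 0, "dy": -1, "dz": 0, "wx": 0, "wy": 0, "wz": 0}, {"claw": 1, "dx": 0, "dy": -2, "dz": 0, "wx": 0, "wy": 0, "wz": 0}, {"claw": 1, "dx": 0, "dy": -2, "dz": 0, "wx": 0, "wy": 0, "wz": 0}]}}

```text
t: 3.4
tool_pos: [0.4674, -0.1951, 0.0705]
tcp_rot: [-1.566, -0.002, -1.571]
contact_force: [0.1, -0.0, 0.6]
gripper_width: 0.001
```

```bash
python3 - <<'E'
from h import *
s=env.read_state();b=np.array(s["tool_pos"]);print(b,s["joint_pos"])
for n in("side","scene"):
    im=env.snapshot(n);C=cam(n);p=proj(C,[b])[0];x,y=p.astype(int);print(n,p,(x-50,y-60))
    im=np.ascontiguousarray(im[y-60:y+40,x-50:x+50]);im=cv2.resize(im,None,fx=6,fy=6,interpolation=cv2.INTER_CUBIC)
    for d,col in((0,(0,255,0)),(.02,(255,255,0)),(.035,(0,255,255)),(.05,(255,0,255))):
        q=(proj(C,[b+[0,0,d]])[0]-[x-50,y-60])*6;cv2.circle(im,tuple(q.astype(int)),3,col,1)
    cv2.imwrite(f"pics/{n}4.png",im[:,:,::-1])
E
```

```text
[ 0.46739208 -0.19513123  0.07052766] [-4.78917704e-01  3.42776854e-01  1.81819030e+00  1.56290369e-05
  9.75535495e-01 -4.78847277e-01]
side [228.25136793 266.28095624] (np.int64(178), np.int64(206))
scene [200.75353975 119.96770503] (np.int64(150), np.int64(59))
```

View pics/side4.png

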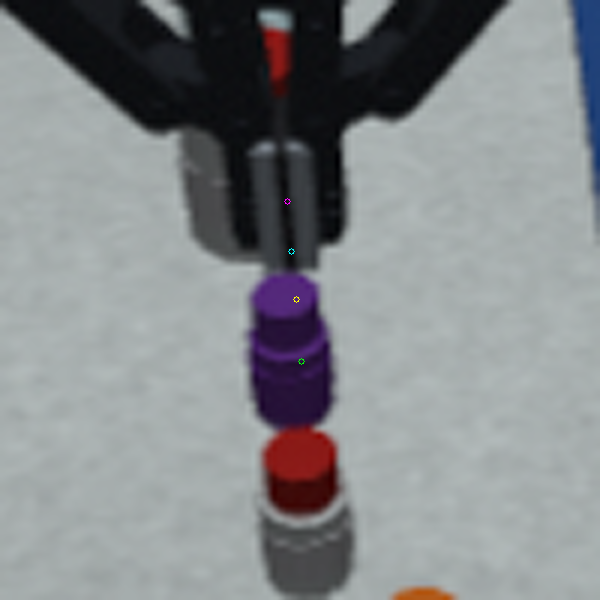

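View pics/scene4.png

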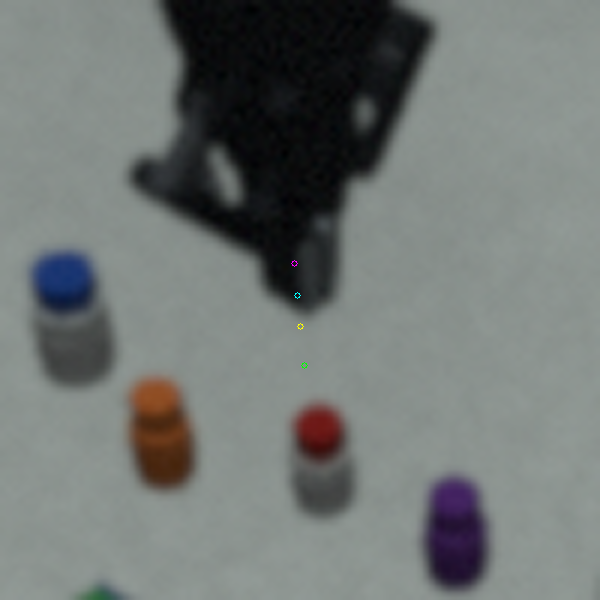

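Both views show the real tips about 31 mm short of the reported TCP, with x and y in agreement. From here I'll take tip z = reported z + 0.031 m.

Call:
{"fn": "arm_command", "kwargs": {"deltas": [{"claw": 0.3, "dx": 0, "dy": 0, "dz": -0.08, "wx": 0, "wy": 0, "wz": 0}, {"claw": 0.3, "dx": 0, "dy": 0, "dz": -0.08, "wx": 0, "wy": 0, "wz": 0}, {"claw": 0.3, "dx": 0, "dy": 1.5, "dz": -0.08, "wx": 0, "wy": 0, "wz": 0}, {"claw": 0.3, "dx": 0, "dy": 2.6, "dz": -0.08, "wx": 0, "wy": 0, "wz": 0}, {"claw": 0.3, "dx": 0, "dy": 3.1, "dz": -0.08, "wx": 0, "wy": 0, "wz": 0}]}}

```text
t: 4.12
tool_pos: [0.4613, -0.1932, -0.0268]
tcp_rot: [-1.575, 0.002, -1.571]
contact_force: [-0.6, 0.3, -0.1]
gripper_width: 0.697
```

Call:
{"fn": "arm_command", "kwargs": {"deltas": [{"claw": 0.3, "dx": 0, "dy": 0.05, "dz": 0, "wx": 0, "wy": 0, "wz": 0}, {"claw": 1, "dx": 0, "dy": 0.05, "dz": 0, "wx": 0, "wy": 0, "wz": 0}, {"claw": 1, "dx": 0, "dy": 0.05, "dz": 0, "wx": 0, "wy": 0, "wz": 0}, {"claw": 1, "dx": 0, "dy": 0.05, "dz": 0, "wx": 0, "wy": 0, "wz": 0}, {"claw": 1, "dx": 0, "dy": 0.05, "dz": 0, "wx": 0, "wy": 0, "wz": 0}]}}

```text
t: 4.75
tool_pos: [0.4639, -0.1945, -0.025]
tcp_rot: [-1.569, -0.001, -1.571]
contact_force: [-0.7, 0.5, 6.7]
gripper_width: 0.256
```

Call:
{"fn": "arm_command", "kwargs": {"deltas": [{"claw": 1, "dx": 0, "dy": -1, "dz": 0, "wx": 0, "wy": 0, "wz": 0}, {"claw": 1, "dx": 0, "dy": -2.5, "dz": 0, "wx": 0, "wy": 0, "wz": 0}, {"claw": 1, "dx": 0, "dy": -3, "dz": 0, "wx": 0, "wy": 0, "wz": 0}]}}

```text
t: 5.12
tool_pos: [0.4647, -0.1949, 0.0666]
tcp_rot: [-1.567, -0.002, -1.571]
contact_force: [0.6, 0.3, -0.9]
gripper_width: 0.253
```

```bash
cat > two.py <<'E'
import sys
from h import *
s=env.read_state();b=np.array(s["tool_pos"]);print(b.round(4),np.round(s["tcp_rot"],3),"w",s["gripper_width"],np.round(s["contact_force"],1),s["t"])
o=[]
for n in("side","scene"):
    im=env.snapshot(n);C=cam(n);p=proj(C,[b+[0,0,.02]])[0];x,y=np.clip(p.astype(int),[60,60],[452,324])
    o.append(cv2.resize(np.ascontiguousarray(im[y-50:y+50,x-50:x+50]),(395,395),interpolation=cv2.INTER_CUBIC));print(n,"origin",x-50,y-50,"scale 3.95")
cv2.imwrite(f"pics/{sys.argv[1]}.png",np.hstack(o)[:,:,::-1])
E
python3 two.py t1
```

```text
[ 0.4647 -0.1949  0.0666] [-1.567 -0.002 -1.571] w 0.2534836286976407 [ 0.6  0.3 -0.9] 5.125
side origin 175 207 scale 3.95
scene origin 151 64 scale 3.95
```

View pics/t1.png

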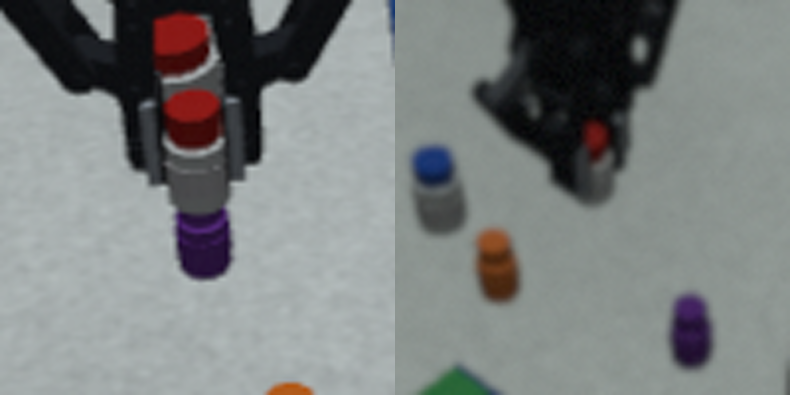

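Jar 1 is held upright by its body, with the lid at side pixel (224,237). Now to disc (0.599, −0.139).

Call:
{"fn": "arm_command", "kwargs": {"deltas": [{"claw": 1, "dx": -0.7, "dy": 0, "dz": 1.7, "wx": 0, "wy": 0, "wz": 0}, {"claw": 1, "dx": -1.4, "dy": 0, "dz": 3.4, "wx": 0, "wy": 0, "wz": 0}, {"claw": 1, "dx": -1.87, "dy": 0, "dz": 4.49, "wx": 0, "wy": 0, "wz": 0}, {"claw": 1, "dx": -1.87, "dy": 0, "dz": 4.49, "wx": 0, "wy": 0, "wz": 0}, {"claw": 1, "dx": -1.87, "dy": 1.4, "dz": 4.49, "wx": 0, "wy": 0, "wz": 0}]}}

```text
t: 5.85
tool_pos: [0.6002, -0.1387, 0.0234]
tcp_rot: [-1.565, -0.002, -1.57]
contact_force: [0.5, -0.7, -1.5]
gripper_width: 0.25
```

```bash
python3 look.py w5; python3 two.py t2
```

```text
[ 0.6002 -0.1387  0.0234] [-1.5653 -0.002  -1.5699] w 0.25 F [ 0.5 -0.7 -1.5] t 5.85
red [258. 267.] h 0.05 [ 0.5998 -0.1666] area ratio 0.96
disc [259.  97.] 9105.0 [ 0.6006 -0.0536  0.008 ]
[ 0.5937 -0.1371  0.0162] [-1.578  0.002 -1.57 ] w 0.2533533510060048 [-2.1  0.9 -3.4] 5.9
side origin 254 204 scale 3.95
scene origin 130 127 scale 3.95
```

View pics/w5.png

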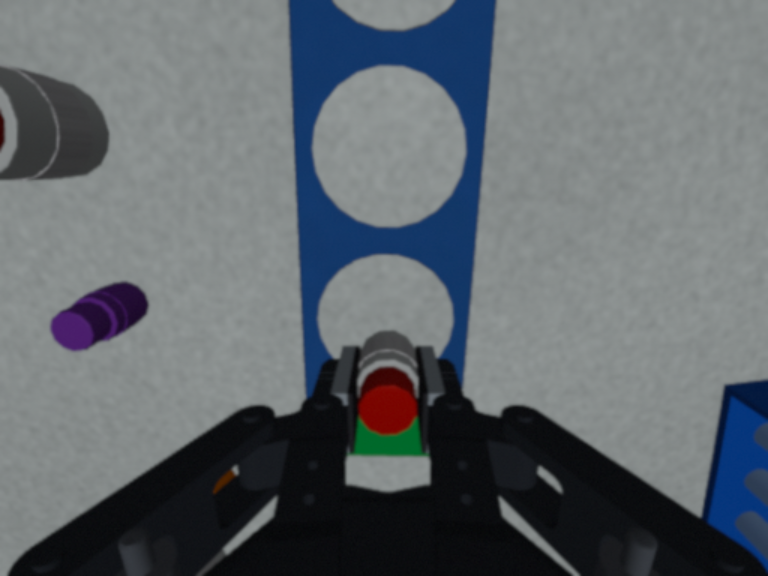

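View pics/t2.png

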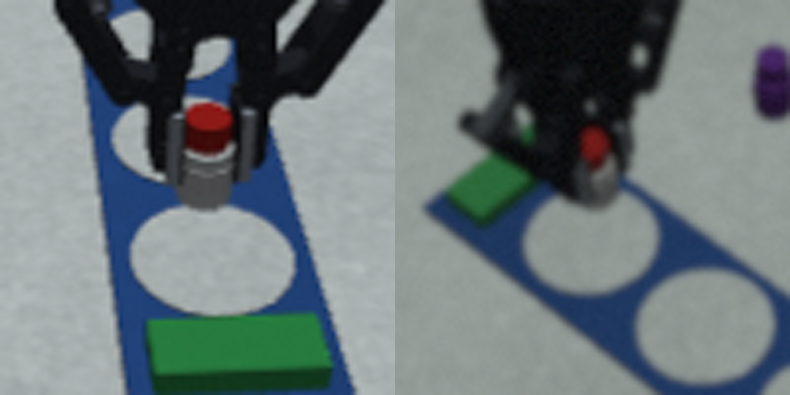

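Call:
{"fn": "arm_command", "kwargs": {"deltas": [{"claw": 1, "dx": 0, "dy": 0.8, "dz": 0, "wx": 0, "wy": 0, "wz": 0}, {"claw": 1, "dx": 0, "dy": 1.2, "dz": 0, "wx": 0, "wy": 0, "wz": 0}, {"claw": 1, "dx": 0, "dy": 1.28, "dz": 0, "wx": 0, "wy": 0, "wz": 0}, {"claw": 1, "dx": 0, "dy": 1.28, "dz": 0, "wx": 0, "wy": 0, "wz": 0}]}}

```text
t: 6.5
tool_pos: [0.5981, -0.1383, -0.0158]
tcp_rot: [-1.57, -0.0, -1.571]
contact_force: [-0.3, -0.5, -0.6]
gripper_width: 0.257
```

```bash
python3 two.py t3
```

```text
[ 0.5981 -0.1383 -0.0158] [-1.57  -0.    -1.571] w 0.25741817926490534 [-0.3 -0.5 -0.6] 6.5
side origin 256 218 scale 3.95
scene origin 130 137 scale 3.95
```

View pics/t3.png

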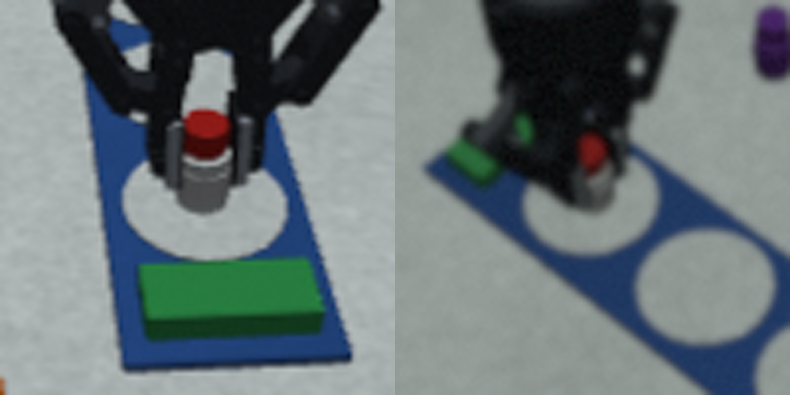

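Call:
{"fn": "arm_command", "kwargs": {"deltas": [{"claw": 1, "dx": 0, "dy": 0.05, "dz": 0, "wx": 0, "wy": 0, "wz": 0}, {"claw": 1, "dx": 0, "dy": 0.05, "dz": 0, "wx": 0, "wy": 0, "wz": 0}]}}

```text
t: 6.85
tool_pos: [0.5985, -0.1382, -0.017]
tcp_rot: [-1.569, -0.001, -1.571]
contact_force: [-1.2, 0.5, 4.6]
gripper_width: 0.252
```

Contact at 4.6 N, so the jar is seated. I'll release it slowly and go up.

Call:
{"fn": "arm_command", "kwargs": {"deltas": [{"claw": 0.6, "dx": 0, "dy": 0, "dz": 0, "wx": 0, "wy": 0, "wz": 0}, {"claw": 0.4, "dx": 0, "dy": 0, "dz": 0, "wx": 0, "wy": 0, "wz": 0}, {"claw": 0.3, "dx": 0, "dy": 0, "dz": 0, "wx": 0, "wy": 0, "wz": 0}, {"claw": 0.3, "dx": 0, "dy": -1.5, "dz": 0, "wx": 0, "wy": 0, "wz": 0}, {"claw": 0.3, "dx": 0, "dy": -3.4, "dz": 0, "wx": 0, "wy": 0, "wz": 0}]}}

```text
t: 7.48
tool_pos: [0.5962, -0.1376, 0.0833]
tcp_rot: [-1.575, 0.001, -1.571]
contact_force: [1.1, -0.4, 0.0]
gripper_width: 0.699
```

```bash
sed -i 's/^for p,ar in discblobs/np.set_printoptions(suppress=True)\nfor p,ar in discblobs/' look.py; python3 look.py w6
```

```text
[ 0.5962 -0.1376  0.0833] [-1.5753e+00  1.4000e-03 -1.5708e+00] w 0.699 F [ 1.1 -0.4  0. ] t 7.475
red [49. 87.] h 0.058 [ 0.4367 -0.0433] area ratio 0.85
red [49. 87.] h 0.066 [ 0.4428 -0.0442] area ratio 1.25
red [261. 204.] h 0.042 [ 0.5984 -0.1426] area ratio 1.23
disc [472. 318.] 468.5 [ 0.8557 -0.3001  0.008 ]
disc [476. 293.] 490.0 [ 0.8512 -0.2631  0.008 ]
disc [480. 266.] 512.0 [ 0.8467 -0.2264  0.008 ]
disc [261. 191.] 4048.0 [ 0.599 -0.139  0.008]
disc [264. 102.] 5337.5 [ 0.6008 -0.054   0.008 ]
```

View pics/w6.png

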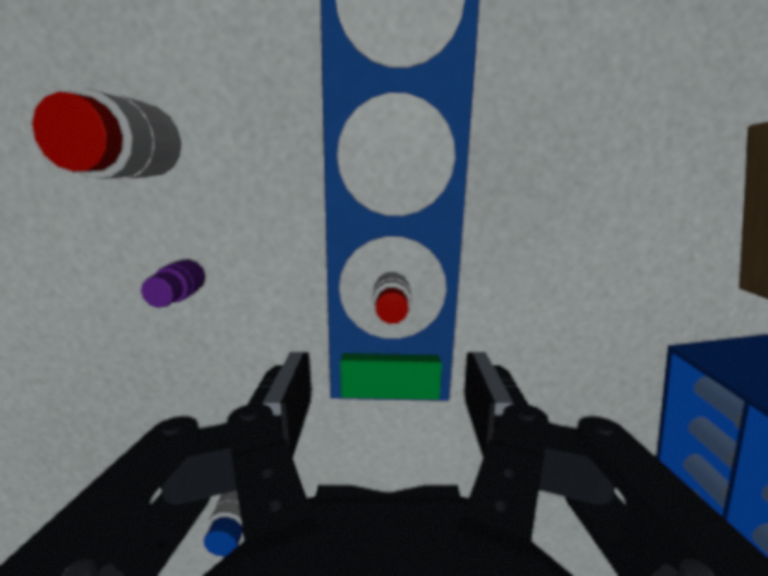

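Jar 1 stands upright within about 2 mm of its disc's centre: lid at (392,305) in the picture, disc centre at about (392,288) at tray level. Jar 2 at (0.466, 0.184) is next.

Call:
{"fn": "arm_command", "kwargs": {"deltas": [{"claw": 0.2, "dx": -1.8, "dy": -0.6, "dz": -0.73, "wx": 0, "wy": 0, "wz": 0}, {"claw": 0.2, "dx": -3.6, "dy": -1.2, "dz": -1.46, "wx": 0, "wy": 0, "wz": 0}, {"claw": 0.2, "dx": -5.4, "dy": -1.2, "dz": -2.2, "wx": 0, "wy": 0, "wz": 0}, {"claw": 0.2, "dx": -7.2, "dy": -1.2, "dz": -2.93, "wx": 0, "wy": 0, "wz": 0}, {"claw": 0.2, "dx": -9.0, "dy": -1.2, "dz": -3.66, "wx": 0, "wy": 0, "wz": 0}]}}

```text
t: 8.15
tool_pos: [0.4873, 0.1335, 0.1202]
tcp_rot: [-1.57, 0.0, -1.571]
contact_force: [0.6, 0.1, 0.4]
gripper_width: 0.799
```

Call:
{"fn": "arm_command", "kwargs": {"deltas": [{"claw": 0.2, "dx": -1.75, "dy": 0, "dz": -0.74, "wx": 0, "wy": 0, "wz": 0}, {"claw": 0.2, "dx": -1.75, "dy": 0, "dz": -0.74, "wx": 0, "wy": 0, "wz": 0}, {"claw": 0.2, "dx": -1.75, "dy": 0, "dz": -0.74, "wx": 0, "wy": 0, "wz": 0}]}}

```text
t: 8.52
tool_pos: [0.4659, 0.1845, 0.1201]
tcp_rot: [-1.57, -0.001, -1.569]
contact_force: [0.2, -0.8, -0.4]
gripper_width: 0.8
```

```bash
python3 look.py w7
```

```text
[0.4659 0.1845 0.1201] [-1.5704e+00 -5.0000e-04 -1.5694e+00] w 0.8 F [ 0.2 -0.8 -0.4] t 8.525
red [267.  38.] h 0.05 [0.4728 0.3205] area ratio 0.74
red [267.  38.] h 0.058 [0.4726 0.3184] area ratio 1.18
red [258. 190.] h 0.042 [0.4657 0.1809] area ratio 0.78
red [258. 190.] h 0.05 [0.4657 0.1834] area ratio 1.24
```

View pics/w7.png

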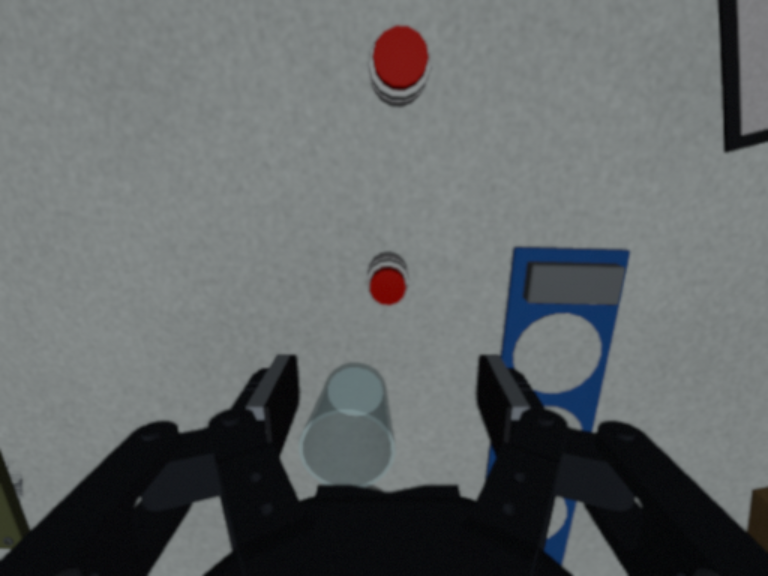

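Jar 2 is at (388,286) with the beaker at (350,430); the beaker is clear in y. I'll descend and grip.

Call:
{"fn": "arm_command", "kwargs": {"deltas": [{"claw": 0.2, "dx": 0.03, "dy": 1.8, "dz": 0, "wx": 0, "wy": 0, "wz": 0}, {"claw": 0.2, "dx": 0.03, "dy": 3.5, "dz": 0, "wx": 0, "wy": 0, "wz": 0}, {"claw": 0.2, "dx": 0.03, "dy": 4.6, "dz": 0, "wx": 0, "wy": 0, "wz": 0}, {"claw": 0.2, "dx": 0.03, "dy": 4.67, "dz": 0, "wx": 0, "wy": 0, "wz": 0}, {"claw": 0.2, "dx": 0.03, "dy": 4.67, "dz": 0, "wx": 0, "wy": 0, "wz": 0}]}}

```text
t: 9.2
tool_pos: [0.467, 0.1829, -0.0194]
tcp_rot: [-1.57, 0.0, -1.573]
contact_force: [0.2, 0.2, 0.1]
gripper_width: 0.806
```

Call:
{"fn": "arm_command", "kwargs": {"deltas": [{"claw": 1, "dx": 0, "dy": 0, "dz": 0, "wx": 0, "wy": 0, "wz": 0}, {"claw": 1, "dx": 0, "dy": 0, "dz": 0, "wx": 0, "wy": 0, "wz": 0}, {"claw": 1, "dx": 0, "dy": 0, "dz": 0, "wx": 0, "wy": 0, "wz": 0}, {"claw": 1, "dx": 0, "dy": 0, "dz": 0, "wx": 0, "wy": 0, "wz": 0}, {"claw": 1, "dx": 0, "dy": 0, "dz": 0, "wx": 0, "wy": 0, "wz": 0}]}}

```text
t: 9.82
tool_pos: [0.4669, 0.1838, -0.0184]
tcp_rot: [-1.568, 0.001, -1.57]
contact_force: [-0.3, -0.3, 6.9]
gripper_width: 0.328
```

Call:
{"fn": "arm_command", "kwargs": {"deltas": [{"claw": 1, "dx": 0, "dy": -1, "dz": 0, "wx": 0, "wy": 0, "wz": 0}, {"claw": 1, "dx": 0, "dy": -2.8, "dz": 0, "wx": 0, "wy": 0, "wz": 0}, {"claw": 1, "dx": 0, "dy": -4, "dz": 0, "wx": 0, "wy": 0, "wz": 0}, {"claw": 1, "dx": 0, "dy": -4, "dz": 0, "wx": 0, "wy": 0, "wz": 0}]}}

```text
t: 10.32
tool_pos: [0.4686, 0.1846, 0.1037]
tcp_rot: [-1.563, 0.002, -1.57]
contact_force: [0.4, -0.1, -1.0]
gripper_width: 0.321
```

```bash
python3 two.py t4
```

```text
[0.4686 0.1846 0.1037] [-1.563  0.002 -1.57 ] w 0.3208603918882414 [ 0.4 -0.1 -1. ] 10.325
side origin 179 88 scale 3.95
scene origin 301 146 scale 3.95
```

View pics/t4.png

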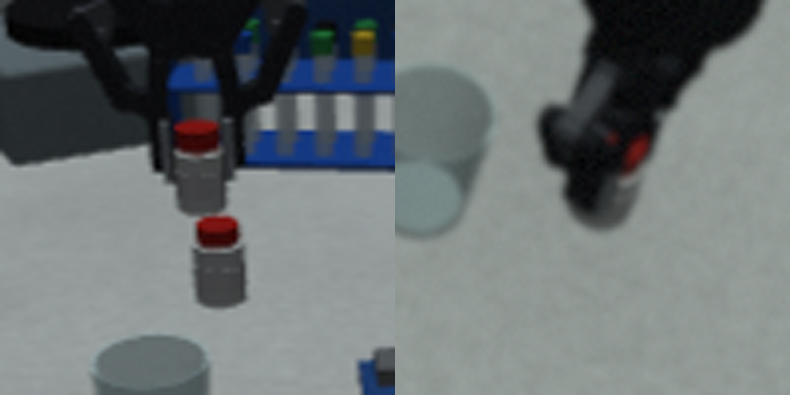

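Call:
{"fn": "arm_command", "kwargs": {"deltas": [{"claw": 1, "dx": 1.7, "dy": 0, "dz": 0.96, "wx": 0, "wy": 0, "wz": 0}, {"claw": 1, "dx": 3.4, "dy": 0, "dz": 1.92, "wx": 0, "wy": 0, "wz": 0}, {"claw": 1, "dx": 5.1, "dy": 0, "dz": 2.9, "wx": 0, "wy": 0, "wz": 0}, {"claw": 1, "dx": 6.8, "dy": 0, "dz": 3.85, "wx": 0, "wy": 0, "wz": 0}, {"claw": 1, "dx": 7.95, "dy": 0, "dz": 4.5, "wx": 0, "wy": 0, "wz": 0}]}}

```text
t: 11.05
tool_pos: [0.6006, -0.0572, 0.0978]
tcp_rot: [-1.574, 0.0, -1.572]
contact_force: [0.4, 0.1, -0.2]
gripper_width: 0.322
```

Call:
{"fn": "arm_command", "kwargs": {"deltas": [{"claw": 1, "dx": 0, "dy": 0, "dz": 0, "wx": 0, "wy": 0, "wz": 0}, {"claw": 1, "dx": 0, "dy": 0, "dz": 0, "wx": 0, "wy": 0, "wz": 0}]}}

```text
t: 11.3
tool_pos: [0.5989, -0.0544, 0.0981]
tcp_rot: [-1.575, 0.001, -1.571]
contact_force: [0.0, -0.6, -1.1]
gripper_width: 0.322
```

```bash
python3 look.py w8; python3 two.py t5
```

```text
[ 0.5989 -0.0544  0.0981] [-1.5751e+00  1.2000e-03 -1.5714e+00] w 0.322 F [ 0.  -0.6 -1.1] t 11.3
red [ 81. 191.] h 0.058 [ 0.4381 -0.0476] area ratio 0.82
red [ 81. 191.] h 0.066 [ 0.4439 -0.0452] area ratio 1.19
disc [262. 101.] 4810.0 [0.6026 0.0308 0.008 ]
[ 0.5989 -0.0539  0.0986] [-1.574e+00  1.000e-03 -1.570e+00] w 0.326522698282821 [-0.5  0.  -1.3] 11.35
side origin 251 137 scale 3.95
scene origin 156 124 scale 3.95
```

View pics/w8.png

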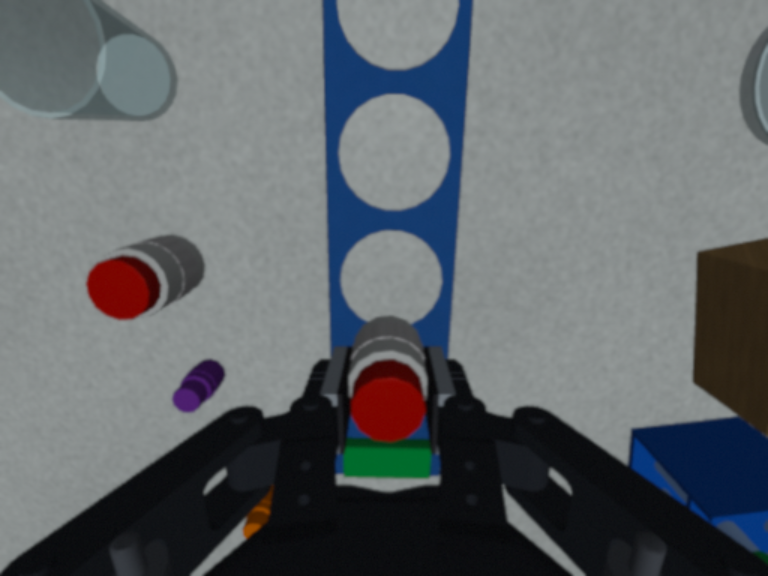

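View pics/t5.png

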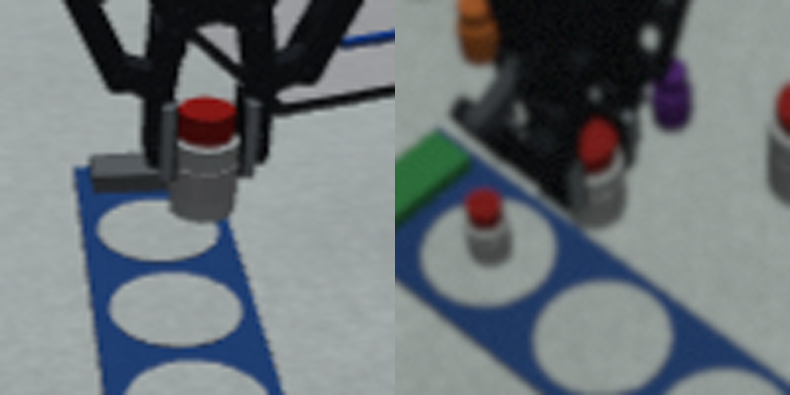

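Call:
{"fn": "arm_command", "kwargs": {"deltas": [{"claw": 1, "dx": 0, "dy": 1.5, "dz": 0.04, "wx": 0, "wy": 0, "wz": 0}, {"claw": 1, "dx": 0, "dy": 2.8, "dz": 0.04, "wx": 0, "wy": 0, "wz": 0}, {"claw": 1, "dx": 0, "dy": 3.5, "dz": 0.04, "wx": 0, "wy": 0, "wz": 0}, {"claw": 1, "dx": 0, "dy": 3.7, "dz": 0.04, "wx": 0, "wy": 0, "wz": 0}, {"claw": 1, "dx": 0, "dy": 3.7, "dz": 0.04, "wx": 0, "wy": 0, "wz": 0}]}}

```text
t: 12.08
tool_pos: [0.6015, -0.0538, -0.0101]
tcp_rot: [-1.571, 0.0, -1.569]
contact_force: [-0.3, -1.4, -0.4]
gripper_width: 0.323
```

Call:
{"fn": "arm_command", "kwargs": {"deltas": [{"claw": 1, "dx": 0, "dy": 0.04, "dz": 0, "wx": 0, "wy": 0, "wz": 0}, {"claw": 1, "dx": 0, "dy": 0.04, "dz": 0, "wx": 0, "wy": 0, "wz": 0}]}}

```text
t: 12.32
tool_pos: [0.6021, -0.054, -0.0104]
tcp_rot: [-1.57, 0.0, -1.57]
contact_force: [-2.0, 1.4, 8.4]
gripper_width: 0.324
```

Seated. Releasing.

Call:
{"fn": "arm_command", "kwargs": {"deltas": [{"claw": 0.55, "dx": 0, "dy": 0, "dz": 0, "wx": 0, "wy": 0, "wz": 0}, {"claw": 0.35, "dx": 0, "dy": 0, "dz": 0, "wx": 0, "wy": 0, "wz": 0}, {"claw": 0.2, "dx": 0, "dy": 0, "dz": 0, "wx": 0, "wy": 0, "wz": 0}, {"claw": 0.2, "dx": 0, "dy": -1.8, "dz": 0, "wx": 0, "wy": 0, "wz": 0}, {"claw": 0.2, "dx": 0, "dy": -3.8, "dz": 0, "wx": 0, "wy": 0, "wz": 0}]}}

```text
t: 12.95
tool_pos: [0.6008, -0.0548, 0.1014]
tcp_rot: [-1.575, 0.001, -1.571]
contact_force: [1.4, -0.7, -0.1]
gripper_width: 0.802
```

```bash
python3 look.py w9
```

```text
[ 0.6008 -0.0548  0.1014] [-1.5747e+00  6.0000e-04 -1.5709e+00] w 0.802 F [ 1.4 -0.7 -0.1] t 12.95
red [ 81. 190.] h 0.058 [ 0.4381 -0.0475] area ratio 0.82
red [ 81. 190.] h 0.066 [ 0.4438 -0.0452] area ratio 1.2
red [260. 197.] h 0.042 [ 0.6021 -0.0597] area ratio 0.73
red [260. 197.] h 0.05 [ 0.602 -0.057] area ratio 1.17
red [256. 273.] h 0.042 [ 0.5981 -0.1458] area ratio 1.25
disc [257. 255.] 2860.0 [ 0.599  -0.1396  0.008 ]
disc [259. 184.] 3628.0 [ 0.6008 -0.0542  0.008 ]
disc [260. 101.] 4700.0 [0.6026 0.0308 0.008 ]
```

View pics/w9.png

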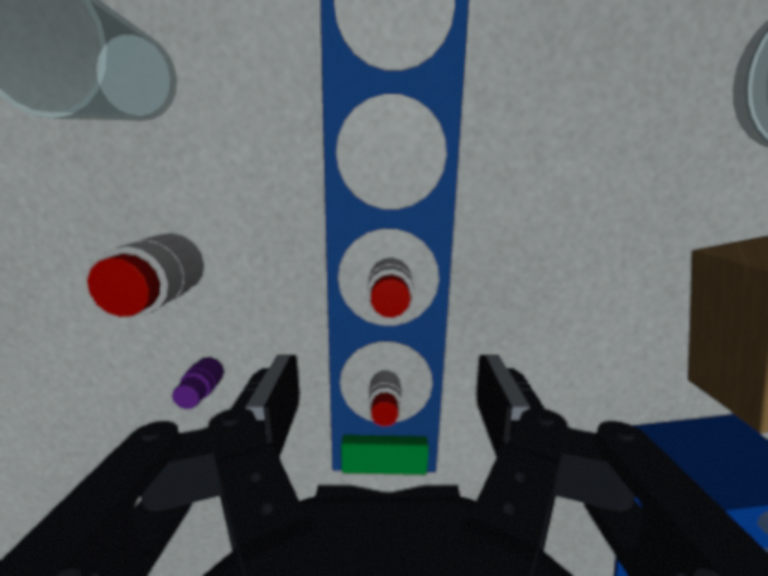

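Jars 1 and 2 both stand centred, with lids at (385,408) and (390,297). Jar 3 is next.

Call:
{"fn": "arm_command", "kwargs": {"deltas": [{"claw": 0.1, "dx": -1.8, "dy": -0.6, "dz": -0.62, "wx": 0, "wy": 0, "wz": 0}, {"claw": 0.1, "dx": -3.6, "dy": -0.6, "dz": -1.24, "wx": 0, "wy": 0, "wz": 0}, {"claw": 0.1, "dx": -5.4, "dy": -0.6, "dz": -1.86, "wx": 0, "wy": 0, "wz": 0}, {"claw": 0.1, "dx": -7.2, "dy": -0.6, "dz": -2.48, "wx": 0, "wy": 0, "wz": 0}, {"claw": 0.1, "dx": -9.0, "dy": -0.6, "dz": -3.1, "wx": 0, "wy": 0, "wz": 0}]}}

```text
t: 13.62
tool_pos: [0.5084, 0.2166, 0.1197]
tcp_rot: [-1.57, 0.0, -1.571]
contact_force: [0.1, -0.5, -1.0]
gripper_width: 0.899
```

Call:
{"fn": "arm_command", "kwargs": {"deltas": [{"claw": 0.1, "dx": -1.8, "dy": 0, "dz": -0.62, "wx": 0, "wy": 0, "wz": 0}, {"claw": 0.1, "dx": -3.43, "dy": 0, "dz": -1.18, "wx": 0, "wy": 0, "wz": 0}, {"claw": 0.1, "dx": -3.43, "dy": 0, "dz": -1.18, "wx": 0, "wy": 0, "wz": 0}, {"claw": 0.1, "dx": -3.43, "dy": 0, "dz": -1.18, "wx": 0, "wy": 0, "wz": 0}]}}

```text
t: 14.12
tool_pos: [0.4734, 0.3177, 0.1194]
tcp_rot: [-1.571, -0.001, -1.57]
contact_force: [0.1, -0.5, -0.7]
gripper_width: 0.899
```

```bash
python3 look.py w10
```

```text
[0.4734 0.3177 0.1194] [-1.5711e+00 -9.0000e-04 -1.5697e+00] w 0.899 F [ 0.1 -0.5 -0.7] t 14.125
red [257. 192.] h 0.05 [0.4724 0.3152] area ratio 0.77
red [257. 192.] h 0.058 [0.4724 0.3177] area ratio 1.21
```

View pics/w10.png

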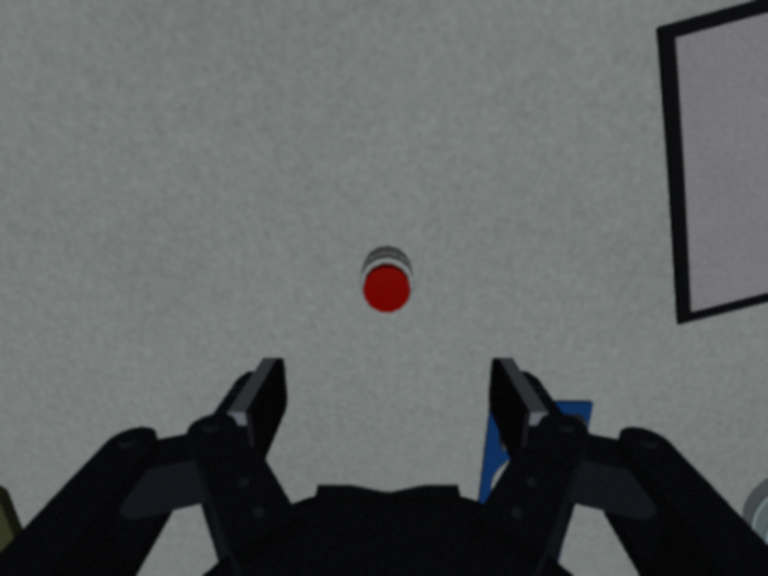

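Call:
{"fn": "arm_command", "kwargs": {"deltas": [{"claw": 0.1, "dx": 0, "dy": 1.8, "dz": -0.03, "wx": 0, "wy": 0, "wz": 0}, {"claw": 0.1, "dx": 0, "dy": 3.5, "dz": -0.03, "wx": 0, "wy": 0, "wz": 0}, {"claw": 0.1, "dx": 0, "dy": 4.5, "dz": -0.03, "wx": 0, "wy": 0, "wz": 0}, {"claw": 0.1, "dx": 0, "dy": 4.6, "dz": -0.03, "wx": 0, "wy": 0, "wz": 0}, {"claw": 0.1, "dx": 0, "dy": 4.6, "dz": -0.03, "wx": 0, "wy": 0, "wz": 0}]}}

```text
t: 14.8
tool_pos: [0.4738, 0.3174, -0.0176]
tcp_rot: [-1.57, 0.0, -1.572]
contact_force: [0.5, 0.1, -0.4]
gripper_width: 0.9
```

Call:
{"fn": "arm_command", "kwargs": {"deltas": [{"claw": 1, "dx": 0, "dy": 0, "dz": 0, "wx": 0, "wy": 0, "wz": 0}, {"claw": 1, "dx": 0, "dy": 0, "dz": 0, "wx": 0, "wy": 0, "wz": 0}, {"claw": 1, "dx": 0, "dy": 0, "dz": 0, "wx": 0, "wy": 0, "wz": 0}, {"claw": 1, "dx": 0, "dy": 0, "dz": 0, "wx": 0, "wy": 0, "wz": 0}, {"claw": 1, "dx": 0, "dy": 0, "dz": 0, "wx": 0, "wy": 0, "wz": 0}]}}

```text
t: 15.42
tool_pos: [0.4737, 0.3185, -0.0166]
tcp_rot: [-1.568, 0.001, -1.57]
contact_force: [-0.2, -0.8, 5.9]
gripper_width: 0.41
```

Call:
{"fn": "arm_command", "kwargs": {"deltas": [{"claw": 1, "dx": 0, "dy": -1, "dz": 0, "wx": 0, "wy": 0, "wz": 0}, {"claw": 1, "dx": 0, "dy": -2.8, "dz": 0, "wx": 0, "wy": 0, "wz": 0}, {"claw": 1, "dx": 0, "dy": -4, "dz": 0, "wx": 0, "wy": 0, "wz": 0}, {"claw": 1, "dx": 0, "dy": -4, "dz": 0, "wx": 0, "wy": 0, "wz": 0}]}}

```text
t: 15.92
tool_pos: [0.4752, 0.3196, 0.1058]
tcp_rot: [-1.563, 0.004, -1.57]
contact_force: [-0.6, 0.7, -0.6]
gripper_width: 0.412
```

```bash
python3 two.py t6
```

```text
[0.4752 0.3196 0.1058] [-1.563  0.004 -1.57 ] w 0.41150539530395286 [-0.6  0.7 -0.6] 15.925
side origin 182 69 scale 3.95
scene origin 367 190 scale 3.95
```

View pics/t6.png

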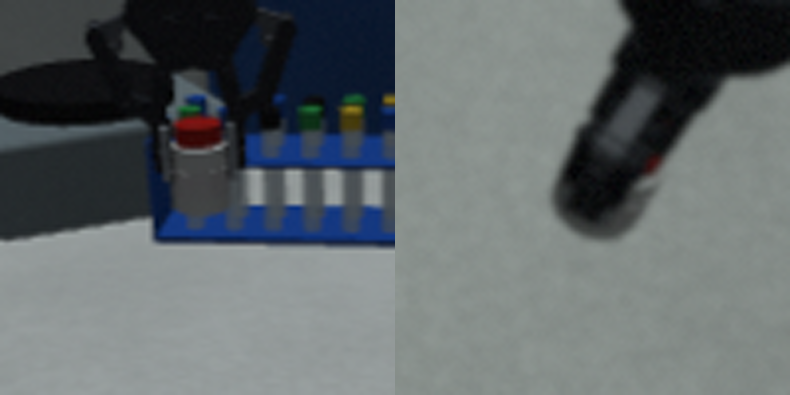

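Call:
{"fn": "arm_command", "kwargs": {"deltas": [{"claw": 1, "dx": 1.8, "dy": 0, "dz": 0.81, "wx": 0, "wy": 0, "wz": 0}, {"claw": 1, "dx": 3.6, "dy": 0, "dz": 1.62, "wx": 0, "wy": 0, "wz": 0}, {"claw": 1, "dx": 5.4, "dy": 0, "dz": 2.43, "wx": 0, "wy": 0, "wz": 0}, {"claw": 1, "dx": 7.2, "dy": 0, "dz": 3.24, "wx": 0, "wy": 0, "wz": 0}, {"claw": 1, "dx": 8.8, "dy": 0, "dz": 3.95, "wx": 0, "wy": 0, "wz": 0}]}}

```text
t: 16.65
tool_pos: [0.5903, 0.0519, 0.0997]
tcp_rot: [-1.575, -0.0, -1.571]
contact_force: [0.5, 0.7, -1.2]
gripper_width: 0.41
```

Call:
{"fn": "arm_command", "kwargs": {"deltas": [{"claw": 1, "dx": 0.77, "dy": 0, "dz": 0.36, "wx": 0, "wy": 0, "wz": 0}, {"claw": 1, "dx": 0.77, "dy": 0, "dz": 0.36, "wx": 0, "wy": 0, "wz": 0}, {"claw": 1, "dx": 0.77, "dy": 1.5, "dz": 0.36, "wx": 0, "wy": 0, "wz": 0}, {"claw": 1, "dx": 0.77, "dy": 1.5, "dz": 0.36, "wx": 0, "wy": 0, "wz": 0}]}}

```text
t: 17.15
tool_pos: [0.5967, 0.032, 0.0527]
tcp_rot: [-1.582, 0.001, -1.57]
contact_force: [-0.1, 0.9, -1.2]
gripper_width: 0.412
```

```bash
python3 look.py w11; python3 two.py t7
```

```text
[0.5967 0.032  0.0527] [-1.5819e+00  6.0000e-04 -1.5701e+00] w 0.412 F [-0.1  0.9 -1.2] t 17.15
red [ 70. 306.] h 0.058 [ 0.4357 -0.051 ] area ratio 0.92
red [ 70. 306.] h 0.066 [ 0.4429 -0.0441] area ratio 1.34
disc [269. 100.] 6859.5 [0.6043 0.1161 0.008 ]
[0.5988 0.032  0.0547] [-1.578  0.    -1.57 ] w 0.4104815665414773 [-0.4  0.5 -1.6] 17.2
side origin 244 136 scale 3.95
scene origin 190 162 scale 3.95
```

View pics/w11.png

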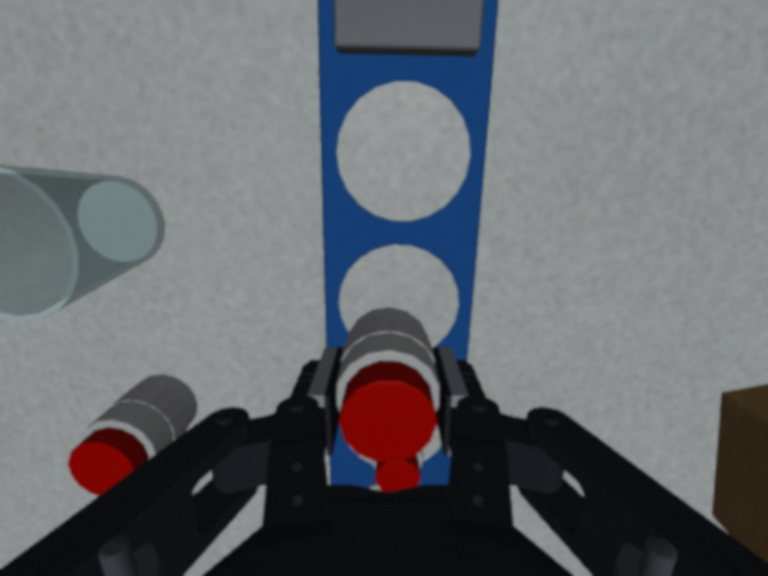

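View pics/t7.png

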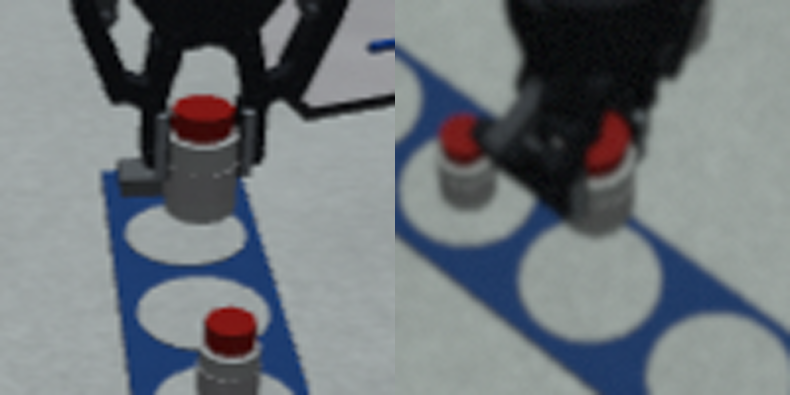

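Call:
{"fn": "arm_command", "kwargs": {"deltas": [{"claw": 1, "dx": 0.03, "dy": 1.0, "dz": 0.04, "wx": 0, "wy": 0, "wz": 0}, {"claw": 1, "dx": 0.03, "dy": 1.8, "dz": 0.04, "wx": 0, "wy": 0, "wz": 0}, {"claw": 1, "dx": 0.03, "dy": 2.18, "dz": 0.04, "wx": 0, "wy": 0, "wz": 0}, {"claw": 1, "dx": 0.03, "dy": 2.18, "dz": 0.04, "wx": 0, "wy": 0, "wz": 0}, {"claw": 1, "dx": 0.03, "dy": 2.18, "dz": 0.04, "wx": 0, "wy": 0, "wz": 0}]}}

```text
t: 17.92
tool_pos: [0.6044, 0.0301, -0.0075]
tcp_rot: [-1.568, -0.0, -1.571]
contact_force: [-0.4, -0.5, 0.1]
gripper_width: 0.415
```

Call:
{"fn": "arm_command", "kwargs": {"deltas": [{"claw": 1, "dx": 0, "dy": 0.05, "dz": 0, "wx": 0, "wy": 0, "wz": 0}, {"claw": 1, "dx": 0, "dy": 0.05, "dz": 0, "wx": 0, "wy": 0, "wz": 0}]}}

```text
t: 18.18
tool_pos: [0.6044, 0.03, -0.0088]
tcp_rot: [-1.568, 0.0, -1.571]
contact_force: [-0.7, 0.4, 5.3]
gripper_width: 0.413
```

Call:
{"fn": "arm_command", "kwargs": {"deltas": [{"claw": 0.45, "dx": 0, "dy": 0, "dz": 0, "wx": 0, "wy": 0, "wz": 0}, {"claw": 0.25, "dx": 0, "dy": 0, "dz": 0, "wx": 0, "wy": 0, "wz": 0}, {"claw": 0.1, "dx": 0, "dy": 0, "dz": 0, "wx": 0, "wy": 0, "wz": 0}, {"claw": 0.05, "dx": 0, "dy": -1.8, "dz": 0, "wx": 0, "wy": 0, "wz": 0}, {"claw": 0.05, "dx": 0, "dy": -3.8, "dz": 0, "wx": 0, "wy": 0, "wz": 0}]}}

```text
t: 18.8
tool_pos: [0.6019, 0.03, 0.1035]
tcp_rot: [-1.575, 0.0, -1.571]
contact_force: [0.3, -0.3, -0.6]
gripper_width: 0.949
```

```bash
python3 look.py w12
```

```text
[0.6019 0.03   0.1035] [-1.5749e+00  1.0000e-04 -1.5709e+00] w 0.949 F [ 0.3 -0.3 -0.6] t 18.8
red [262. 201.] h 0.058 [0.605  0.0263] area ratio 1.1
red [ 99. 271.] h 0.058 [ 0.438  -0.0511] area ratio 0.84
red [ 99. 271.] h 0.066 [ 0.4437 -0.0458] area ratio 1.21
red [259. 276.] h 0.042 [ 0.602  -0.0662] area ratio 0.75
red [259. 276.] h 0.05 [ 0.602  -0.0607] area ratio 1.15
disc [259. 184.] 3637.0 [0.6026 0.0303 0.008 ]
disc [261. 100.] 4628.5 [0.6044 0.1158 0.008 ]
disc [263.  28.] 3255.0 [0.6059 0.1796 0.008 ]
```

View pics/w12.png

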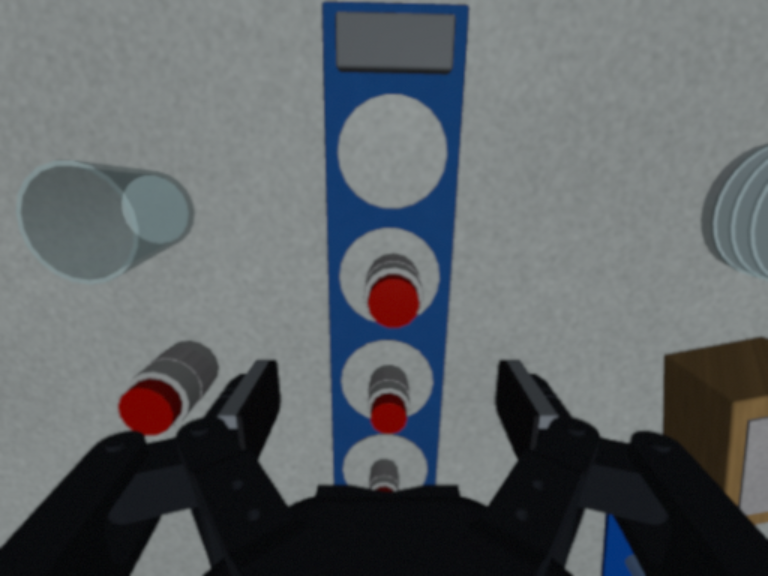

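Three jars are placed, with lids at (393,301), (389,413) and (384,490). Jar 4 is last.

Call:
{"fn": "arm_command", "kwargs": {"deltas": [{"claw": 0, "dx": 0.6, "dy": -0.5, "dz": -1.5, "wx": 0, "wy": 0, "wz": 0}, {"claw": 0, "dx": 1.4, "dy": -0.5, "dz": -3.2, "wx": 0, "wy": 0, "wz": 0}, {"claw": 0, "dx": 2.2, "dy": -0.5, "dz": -4.8, "wx": 0, "wy": 0, "wz": 0}, {"claw": 0, "dx": 2.5, "dy": -0.5, "dz": -5.27, "wx": 0, "wy": 0, "wz": 0}, {"claw": 0, "dx": 2.5, "dy": -0.5, "dz": -5.27, "wx": 0, "wy": 0, "wz": 0}]}}

```text
t: 19.48
tool_pos: [0.4449, -0.0454, 0.1191]
tcp_rot: [-1.57, 0.0, -1.572]
contact_force: [-0.2, 0.5, 0.4]
gripper_width: 1.002
```

Call:
{"fn": "arm_command", "kwargs": {"deltas": [{"claw": 0, "dx": 0, "dy": 0, "dz": 0, "wx": 0, "wy": 0, "wz": 0}, {"claw": 0, "dx": 0, "dy": 0, "dz": 0, "wx": 0, "wy": 0, "wz": 0}]}}

```text
t: 19.73
tool_pos: [0.4469, -0.0447, 0.1189]
tcp_rot: [-1.57, 0.0, -1.57]
contact_force: [-0.2, -0.1, -0.8]
gripper_width: 0.997
```

```bash
python3 look.py w13
```

```text
[ 0.4469 -0.0447  0.1189] [-1.5697  0.     -1.57  ] w 0.997 F [-0.2 -0.1 -0.8] t 19.725
red [442. 113.] h 0.05 [0.6189 0.03  ] area ratio 0.84
red [442. 113.] h 0.058 [0.6134 0.0299] area ratio 1.28
red [256. 195.] h 0.058 [ 0.4447 -0.0478] area ratio 0.79
red [256. 195.] h 0.066 [ 0.4447 -0.0453] area ratio 1.18
red [416. 202.] h 0.042 [ 0.6149 -0.0606] area ratio 0.87
red [416. 202.] h 0.05 [ 0.6098 -0.0578] area ratio 1.33
red [394. 272.] h 0.042 [ 0.6056 -0.147 ] area ratio 1.38
```

View pics/w13.png

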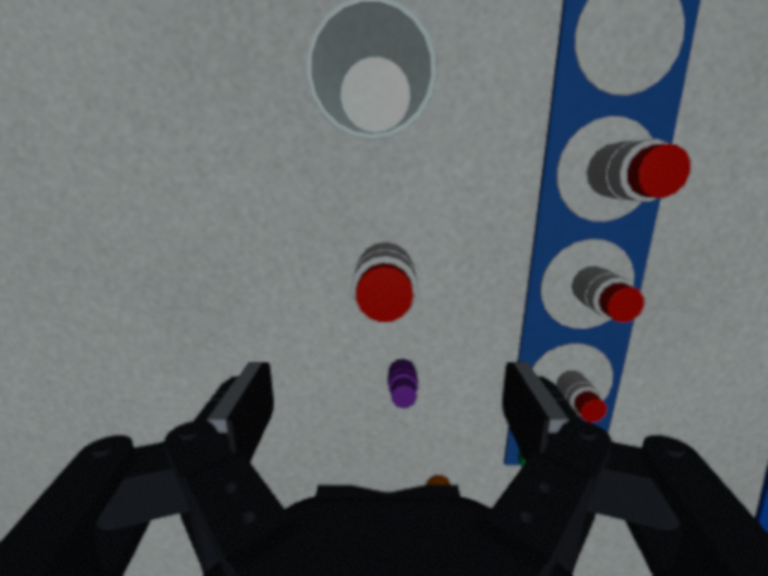

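Call:
{"fn": "arm_command", "kwargs": {"deltas": [{"claw": 0, "dx": 0.02, "dy": 1.6, "dz": -0.06, "wx": 0, "wy": 0, "wz": 0}, {"claw": 0, "dx": 0.02, "dy": 3.0, "dz": -0.06, "wx": 0, "wy": 0, "wz": 0}, {"claw": 0, "dx": 0.02, "dy": 4.1, "dz": -0.06, "wx": 0, "wy": 0, "wz": 0}, {"claw": 0, "dx": 0.02, "dy": 4.43, "dz": -0.06, "wx": 0, "wy": 0, "wz": 0}, {"claw": 0, "dx": 0.02, "dy": 4.43, "dz": -0.06, "wx": 0, "wy": 0, "wz": 0}]}}

```text
t: 20.4
tool_pos: [0.4436, -0.0454, -0.0143]
tcp_rot: [-1.572, 0.0, -1.57]
contact_force: [-0.3, -0.7, -0.9]
gripper_width: 0.999
```

Call:
{"fn": "arm_command", "kwargs": {"deltas": [{"claw": 1, "dx": 0, "dy": 0, "dz": 0, "wx": 0, "wy": 0, "wz": 0}, {"claw": 1, "dx": 0, "dy": 0, "dz": 0, "wx": 0, "wy": 0, "wz": 0}, {"claw": 1, "dx": 0, "dy": 0, "dz": 0, "wx": 0, "wy": 0, "wz": 0}, {"claw": 1, "dx": 0, "dy": 0, "dz": 0, "wx": 0, "wy": 0, "wz": 0}, {"claw": 1, "dx": 0, "dy": 0, "dz": 0, "wx": 0, "wy": 0, "wz": 0}]}}

```text
t: 21.02
tool_pos: [0.4444, -0.0458, -0.0126]
tcp_rot: [-1.568, -0.0, -1.571]
contact_force: [-0.4, 0.6, 7.1]
gripper_width: 0.495
```

Call:
{"fn": "arm_command", "kwargs": {"deltas": [{"claw": 1, "dx": 0, "dy": -1, "dz": 0, "wx": 0, "wy": 0, "wz": 0}, {"claw": 1, "dx": 0, "dy": -2.6, "dz": 0, "wx": 0, "wy": 0, "wz": 0}, {"claw": 1, "dx": 0, "dy": -4, "dz": 0, "wx": 0, "wy": 0, "wz": 0}, {"claw": 1, "dx": 0, "dy": -4, "dz": 0, "wx": 0, "wy": 0, "wz": 0}]}}

```text
t: 21.52
tool_pos: [0.4464, -0.0462, 0.1096]
tcp_rot: [-1.562, -0.002, -1.571]
contact_force: [0.5, -0.0, -1.3]
gripper_width: 0.494
```

```bash
python3 two.py t8
```

```text
[ 0.4464 -0.0462  0.1096] [-1.562 -0.002 -1.571] w 0.49410262853226755 [ 0.5 -0.  -1.3] 21.525
side origin 165 134 scale 3.95
scene origin 210 77 scale 3.95
```

View pics/t8.png

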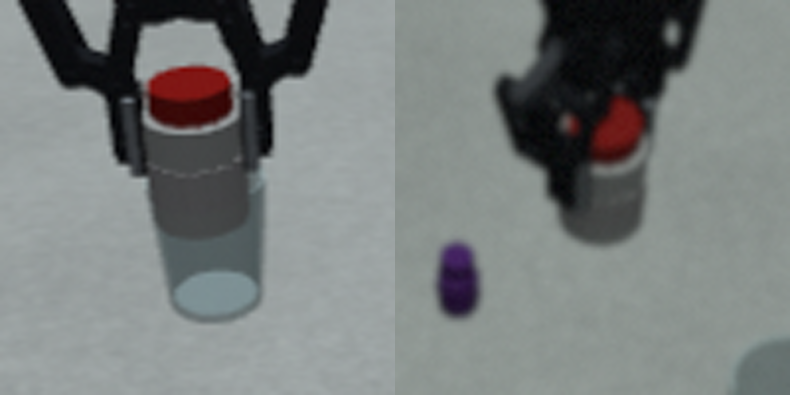

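Call:
{"fn": "arm_command", "kwargs": {"deltas": [{"claw": 1, "dx": -0.9, "dy": 0, "dz": 1.3, "wx": 0, "wy": 0, "wz": 0}, {"claw": 1, "dx": -2.2, "dy": 0, "dz": 2.5, "wx": 0, "wy": 0, "wz": 0}, {"claw": 1, "dx": -3.5, "dy": 0, "dz": 3.7, "wx": 0, "wy": 0, "wz": 0}, {"claw": 1, "dx": -4.7, "dy": 0, "dz": 4.8, "wx": 0, "wy": 0, "wz": 0}, {"claw": 1, "dx": -5.37, "dy": 0, "dz": 5.32, "wx": 0, "wy": 0, "wz": 0}]}}

```text
t: 22.25
tool_pos: [0.6033, 0.1174, 0.1033]
tcp_rot: [-1.574, -0.0, -1.569]
contact_force: [-1.6, -0.2, -0.2]
gripper_width: 0.497
```

Call:
{"fn": "arm_command", "kwargs": {"deltas": [{"claw": 1, "dx": 0, "dy": 0, "dz": 0, "wx": 0, "wy": 0, "wz": 0}, {"claw": 1, "dx": 0, "dy": 1.2, "dz": 0, "wx": 0, "wy": 0, "wz": 0}, {"claw": 1, "dx": 0, "dy": 1.5, "dz": 0, "wx": 0, "wy": 0, "wz": 0}, {"claw": 1, "dx": 0, "dy": 1.5, "dz": 0, "wx": 0, "wy": 0, "wz": 0}, {"claw": 1, "dx": 0, "dy": 1.5, "dz": 0, "wx": 0, "wy": 0, "wz": 0}]}}

```text
t: 22.88
tool_pos: [0.6034, 0.1151, 0.0618]
tcp_rot: [-1.57, 0.0, -1.571]
contact_force: [-0.0, 0.6, 0.0]
gripper_width: 0.496
```

```bash
python3 two.py t9
```

```text
[0.6034 0.1151 0.0618] [-1.57   0.    -1.571] w 0.4957633721919842 [-0.   0.6  0. ] 22.875
side origin 240 115 scale 3.95
scene origin 224 186 scale 3.95
```

View pics/t9.png

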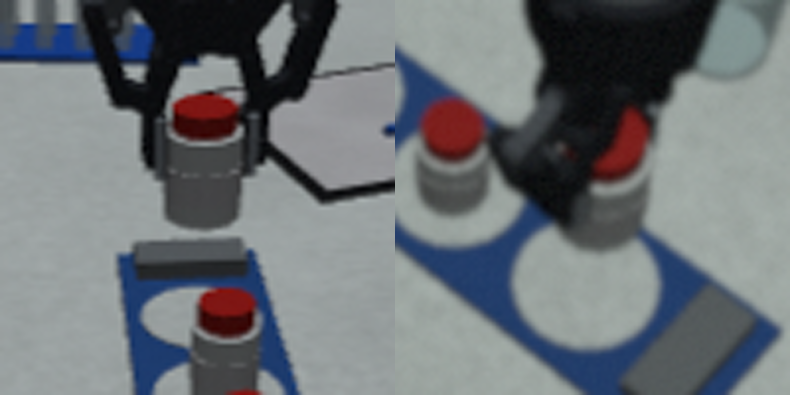

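Call:
{"fn": "arm_command", "kwargs": {"deltas": [{"claw": 1, "dx": 0, "dy": 1.0, "dz": 0, "wx": 0, "wy": 0, "wz": 0}, {"claw": 1, "dx": 0, "dy": 1.8, "dz": 0, "wx": 0, "wy": 0, "wz": 0}, {"claw": 1, "dx": 0, "dy": 2.18, "dz": 0, "wx": 0, "wy": 0, "wz": 0}, {"claw": 1, "dx": 0, "dy": 2.18, "dz": 0, "wx": 0, "wy": 0, "wz": 0}, {"claw": 1, "dx": 0, "dy": 2.18, "dz": 0, "wx": 0, "wy": 0, "wz": 0}]}}

```text
t: 23.6
tool_pos: [0.6038, 0.1156, -0.0036]
tcp_rot: [-1.569, 0.0, -1.571]
contact_force: [-0.3, 0.3, -0.9]
gripper_width: 0.496
```

Call:
{"fn": "arm_command", "kwargs": {"deltas": [{"claw": 1, "dx": 0, "dy": 0.05, "dz": 0, "wx": 0, "wy": 0, "wz": 0}, {"claw": 1, "dx": 0, "dy": 0.05, "dz": 0, "wx": 0, "wy": 0, "wz": 0}]}}

```text
t: 23.85
tool_pos: [0.6039, 0.1156, -0.0047]
tcp_rot: [-1.569, 0.0, -1.571]
contact_force: [-1.0, 0.3, 4.4]
gripper_width: 0.493
```

Call:
{"fn": "arm_command", "kwargs": {"deltas": [{"claw": 0.4, "dx": 0, "dy": 0, "dz": 0, "wx": 0, "wy": 0, "wz": 0}, {"claw": 0.2, "dx": 0, "dy": 0, "dz": 0, "wx": 0, "wy": 0, "wz": 0}, {"claw": 0.1, "dx": 0, "dy": 0, "dz": 0, "wx": 0, "wy": 0, "wz": 0}, {"claw": 0.05, "dx": 0, "dy": -1.8, "dz": 0, "wx": 0, "wy": 0, "wz": 0}, {"claw": 0.05, "dx": 0, "dy": -3.8, "dz": 0, "wx": 0, "wy": 0, "wz": 0}]}}

```text
t: 24.48
tool_pos: [0.6016, 0.1153, 0.1077]
tcp_rot: [-1.575, -0.0, -1.571]
contact_force: [1.2, 0.3, 0.1]
gripper_width: 0.95
```

Call:
{"fn": "arm_command", "kwargs": {"deltas": [{"claw": 0, "dx": -0.5, "dy": -1.5, "dz": 0, "wx": 0, "wy": 0, "wz": 0}, {"claw": 0, "dx": -1, "dy": -3, "dz": 0, "wx": 0, "wy": 0, "wz": 0}, {"claw": 0, "dx": -1, "dy": -3, "dz": 0, "wx": 0, "wy": 0, "wz": 0}, {"claw": 0, "dx": -1, "dy": -3, "dz": 0, "wx": 0, "wy": 0, "wz": 0}]}}

```text
t: 24.98
tool_pos: [0.6022, 0.1453, 0.1975]
tcp_rot: [-1.572, -0.0, -1.571]
contact_force: [-0.6, -0.0, 0.4]
gripper_width: 1.005
```

```bash
python3 - <<'E'
from h import *
N=("scene","side","wrist");s=env.read_state();print(np.round(s["tool_pos"],3),np.round(s["contact_force"],1))
ims={"wrist":env.snapshot("wrist")};Cs={"wrist":cam("wrist",s)}
for n in N[:2]:ims[n]=env.snapshot(n);Cs[n]=cam(n)
for n in N:cv2.imwrite(f"pics/{n}F.png",cv2.resize(ims[n],None,fx=1.5,fy=1.5)[:,:,::-1])
T=dict(j1=(.599,-.1395,.05,.01),j2=(.6008,-.0543,.058,.0125),j3=(.6026,.0305,.066,.0155),j4=(.6044,.1155,.074,.0185))
for k,(x,y,z,r) in T.items():
    for n in N:
        e=hullc(Cs[n],cyl(x,y,z-.014,z,r))[0]
        for c,ar,st in blobs(ims[n],"red"):
            if np.hypot(*(c-e))<15:
                f=lambda p:hullc(Cs[n],cyl(p[0],p[1],z-.014,z,r))[0]-c
                p=least_squares(f,[x,y],x_scale=.01).x;print(k,n,c.round(),"offset mm",((p-[x,y])*1e3).round(1))
for n in N:
    print(n,"beaker",[(np.round(d["bbox"]).tolist(),round(d["p"],2)) for d in env.find_in(n,"beaker")[:1]])
E
```

```text
[0.602 0.145 0.197] [-0.6 -0.   0.4]
j1 scene [178. 176.] offset mm [-1.2  0.1]
j1 side [308. 252.] offset mm [-0.2  0.8]
j2 scene [207. 197.] offset mm [0.7 0.1]
j2 side [302. 219.] offset mm [1.1 0.5]
j2 wrist [258. 304.] offset mm [ 1.4 -0.8]
j3 scene [238. 218.] offset mm [ 1.8 -1.2]
j3 side [297. 193.] offset mm [ 2.7 -0.4]
j3 wrist [260. 258.] offset mm [ 2.3 -1.5]
j4 scene [274. 242.] offset mm [0.2 1.3]
j4 side [291. 171.] offset mm [0.3 0.3]
j4 wrist [260. 200.] offset mm [0.1 0.4]
scene beaker [([291.0, 170.0, 326.0, 207.0], 0.63)]
side beaker [([201.0, 170.0, 231.0, 216.0], 0.61)]
wrist beaker [([101.0, 194.0, 170.0, 255.0], 0.96)]
```

View pics/wristF.png

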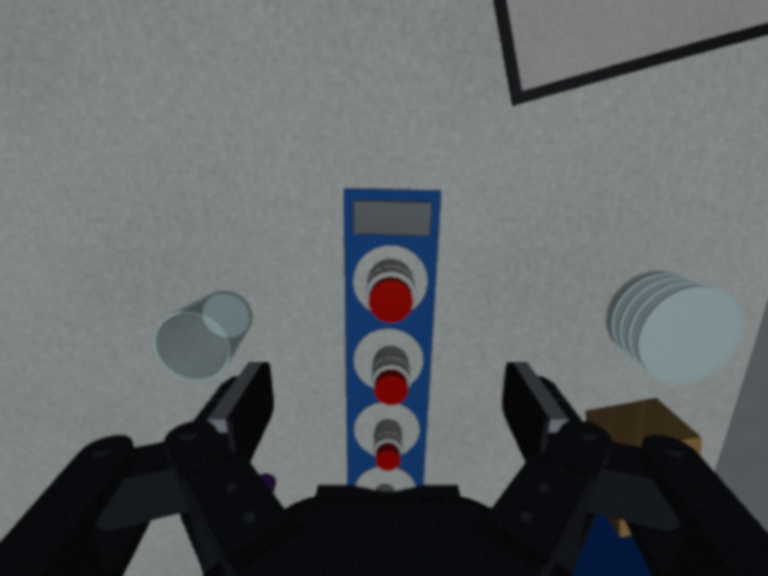

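View pics/sceneF.png

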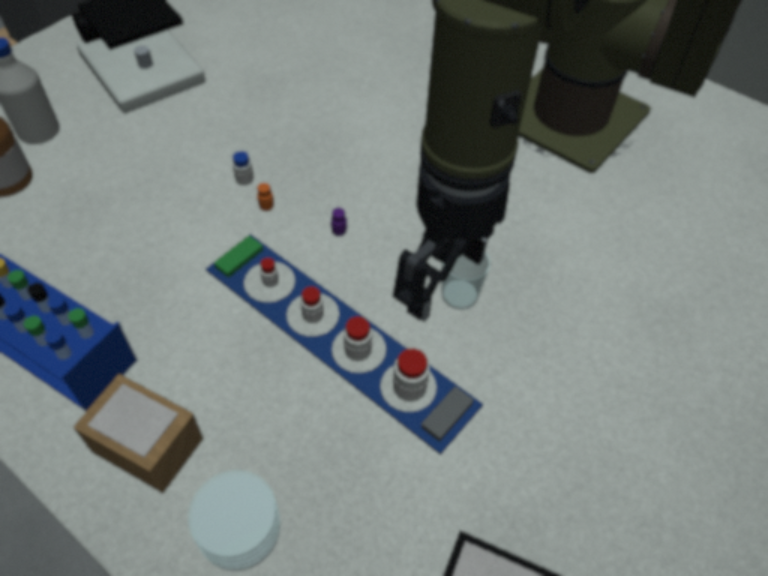

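View pics/sideF.png

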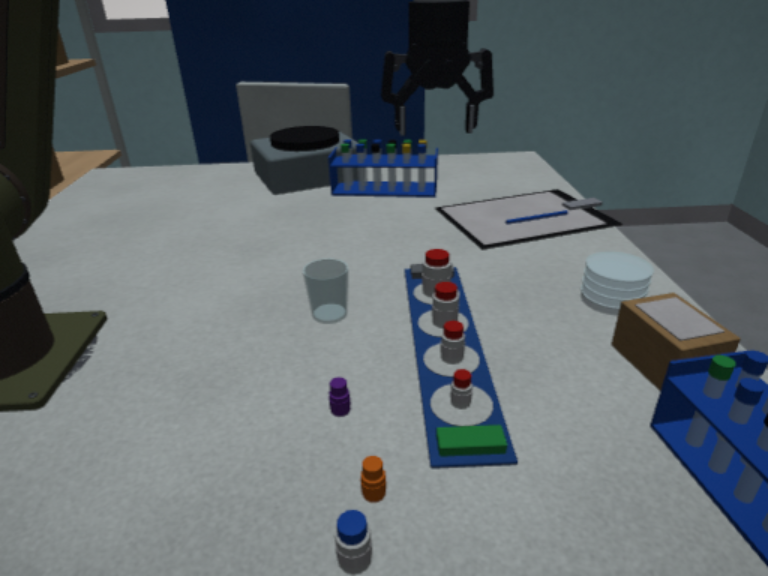

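All four jars stand upright in size order from the green end, within 3 mm of their disc centres. The beaker's position is unchanged (side box 201–231 × 170–216, first seen at 201–232 × 172–213), and the arm is clear.

```bash
python3 -c "
from bench import env
print(env.sign_off())"
```

```text
the job is handed in; nothing more can be done
None
```

I placed the four red-lidded jars on the blue tray in size order, smallest beside the green block and largest at the grey end, and handed the job in at about 25 s.

**Last checks:**
- All four jars stand upright in the scene and side views. They sit about 1–3 mm from their disc centres; the worst is jar 3, about 2–3 mm off.
- The beaker's boxes in the scene and side views agree with the first ones to within 3 pixels, apart from the top edge in the scene view, where the gripper hides the rim. The bench around the blue, orange and purple jars looks undisturbed.
- The gripper was open and well clear of everything. The largest force in the readings was about 8 N.

**What disagreed:** The real fingertips are about 31 mm short of the reported tool point. My first grasp therefore closed on air above jar 1, without moving it. I measured the offset in two views and corrected every later move for it.

**Not fully checked:** Jar 1's final position rests on the two fixed cameras, because it was mostly hidden in the last wrist picture.

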